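# Check the pouring plate with the plumb bar, heavy end down

### The job

Clear the stone cast off the steel levelling plate and set it down gently, upright and wholly on the round cork mat. Then lift the white plumb bar clear of the bench by its middle and hold it roughly level for a moment to feel which end holds the hidden ballast, and finally stand it upright, heavy end down, near the middle of the plate, left standing by itself. Do not let the bar topple or lie on the plate, and leave the jar, the shade guide and the black spray bottle where they are.

Things in the scene. Friction and masses are not known exactly. Their poses are not given: they have to be found in the camera images.
- cast: stone-coloured dental cast (horseshoe of teeth on a flat base), 58 x 65 x 33 mm (x, y, z), 0.12 kg; it can only be gripped by its base, the lowest 18 mm (above that the teeth offer no hold). Origin at the centre of its underside, z up. It starts standing on the steel plate; the 58 mm across x is the narrow way to grip it.
- plate: square steel levelling plate, fixed, 140 x 140 mm, top face 18 mm above the bench; a brass screw head of 14 mm diameter stands 4 mm proud of the top near each corner (59 mm from the centre in x and in y). Origin at the centre of its underside, on the bench.
- plate_top (a point): centre of the plate's top face, z up; note the wire shelf over the far edge of the bench: everything beyond x = 0.81 has only 0.34 m of headroom
- cork_mat: round cork mat, fixed, 130 mm diameter, 5 mm thick. Origin at the centre of its underside.
- mat_top (a point): centre of the mat's top face, z up
- bar: white square plumb bar, 34 x 34 mm across, 150 mm long along its own x axis, grey band at the middle, blue band near each end; starts lying on the flat black bench mat (top at z = 0.003). Origin at its geometric centre. Weighs 0.37 kg, of which a hidden 0.27 kg ballast sits 50 mm from the middle in EITHER end, drawn anew each time, so the centre of mass is about 35 mm from the middle, towards the heavy end.
- bar_end_a (a point): tip of the bar's +x end, slightly domed (it bulges 2 mm). Both ends look alike and either may be the heavy one. Stood on its heavy end the bar rights itself from a lean of some 10 degrees and comes to rest upright within a few degrees after rocking a little; stood on its light end it falls over.
- bar_end_b (a point): tip of the bar's -x end, just like the other end
- jar: bystander: small jar with black lid, 47 mm diameter, 44 mm high, origin under its centre
- shades: bystander: shade guide lying flat, 46 x 120 x 9 mm, origin under its centre
- spray: bystander: black spray bottle, 33 mm diameter, 114 mm high, origin under its centre

How it is judged:
By the outcome, as a careful person would: the job done as asked, in the order asked, and still so for the second after the job is handed in, with the robot touching nothing.
It also fails if it takes over 72 s, if anything falls off the work surface, if the arm or the gripper's body presses on something with over 40 N, if the wrist force passes 120 N, or if a joint passes its speed limit or range.

### The arm

A 6-joint arm with a two-finger parallel gripper is mounted at the origin on a cart in front of the work surface, level with it; the furniture and walls round the work are solid. World frame = base frame: x ahead of the robot, y to its left, z up, the work surface at z = 0. Lengths are in mm, angles in rad, forces in N, time in s.
With the tool pointing down it reaches from about 275 to 825 mm from the base axis. Payload 5.2 kg.
Tool frame: the origin (TCP) lies on the centre line of the jaws, within the pads' length; the fingertips stand ahead of it and the grasp point (between the pads) lies 6 mm ahead of it (arm.nose_length is the z of the fingertips in the tool frame, in mm); z points along the fingers, x is the direction in which the jaws open and shut, and the axes are right-handed (so a half turn about z gives the same grasp; the last joint's range is limited). The gripper opens to 93 mm and grips with 3 to 60 N. Pads are 15 mm wide; open, the fingers measure 128 mm over their backs; the gripper's body (75 mm by 188 mm) begins 65 mm behind the grasp point.
Start: joints at [-1.512, 0.259, 1.535, -0, 1.348, -0.203], TCP at [142.372, -531.258, 243.653] pointing down, gripper open.
Joint ranges: [-3.14, 3.14], [-0.91, 2.08], [0.19, 2.58], [-1.22, 4.36], [0.22, 2.71], [-3.12, 3.12]. Speed limits (rad/s): [2.57, 2.57, 3.14, 3.14, 3.14, 3.14].

### API

Orientations are given as a unit quaternion [w, x, y, z].
In Python, from workcell import arm gives the robot as it stands.
- The arm moves only by the tool apply_moves, never from a script. Its argument "deltas" is a list of rows, each a list of 7 numbers: the shift along the tool's x, y, z in units of 50 mm (1.0 is 50 mm), then the turn, a rotation vector about the tool's x, y, z in units of 0.1 rad (1.0 is 0.1 rad), then the closure, from -1 (fully open) to 1 (shut), so that 0 is half open. A call has exactly 10 rows; each row shifts and turns the commanded pose from where the row before left it, along the tool's axes as they then stand; what a row does not reach is not made up. A row lasts 1/10 s, in which the tool goes at most 50 mm and 8.59 degrees, less where a joint would pass 70% of its speed; a pose out of reach is approached as far as the arm can. A call with a number of a shift or a turn outside -1 to 1 is refused whole. A call with a gripper value outside its range is refused whole. The fingers move at their own pace and stop on an object; the grip force is fixed at half the most. Time passes only in rows, so rows that do not move let the fingers close, or fill a call up. It gives the time, the measured TCP pose, the force and the opening at its end, in the units of the state.
- arm.read_state(): the state, without advancing time (a new reading comes with each control period).
- arm.camera(name): name is "scene" or "top" or "wrist"; returns (picture, depth): 384x512x3 uint8, red, green, blue; 384x512 float32, mm along the optical axis (not along the pixel's ray), 0 where there is no reading.
- arm.get_calibration(name): a dict with "camera_matrix" (3x3 intrinsics, pixels), "D" ([k1, k2, p1, p2, k3] as OpenCV has them; the pictures are not rectified), "cam_to_world" (4x4, takes a point from camera to world coordinates). Camera axes: x right, y up, looking along -z (the intrinsics and any distortion apply to the point x, -y, -z); pixel columns grow to the right and rows downward; lengths in mm; the calibration is good to about 2 mm. A picture is of the moment at which its call begins: read the wrist's pose just before it. get_calibration takes no time and is no camera call; for the wrist camera it gives the pose at the moment of the call.
- arm.hand_in(): hands the job in, once; it reports no verdict.
The state is a dict: "clock": time; "joints": joint angles; "dq": joint speeds; "effort": joint torques, N m; "position": TCP position; "tcp_rot": TCP orientation; "contact_force": force on the tool from outside, world axes, zero at the start; "moment": the same for the moment, N m; "gripper_width": finger opening in mm.
Only numpy, scipy, OpenCV 4.12 (cv2) and the standard library are available. Lean on these libraries where they do the work, as an engineer would, in place of code of your own. Each camera call takes 0.05 s, during which the arm holds its last target.

## Working session

There is one attempt and no reset: what is moved stays moved. The work goes in short steps, Python scripts to look and compute and a tool call to move; the robot and the scene stay as the last step left them, time stands still between calls to the robot, and variables do not carry over. Pictures are saved under pics/ and viewed, and the job is handed in when it is done.

Besides the shell and the picture viewer there is one more tool, called as name([rows], argument=value, ...), one row to a line, values as JSON. apply_moves: Moves the arm, as the interface text tells. Its arguments: {"type":"object","properties":{"deltas":{"type":"array"}},"required":["deltas"]}

```bash
mkdir -p pics; ls
cat > h.py <<'E'
import numpy as np, cv2, json
from workcell import arm
def shot(name,fn):
    T=arm.get_calibration(name); p,d=arm.camera(name)
    cv2.imwrite('pics/'+fn+'.png',p[:,:,::-1]); np.savez('pics/'+fn+'.npz',p=p,d=d,K=T['camera_matrix'],D=T['D'],T=T['cam_to_world'])
    return p,d,T
def load(fn):
    z=np.load('pics/'+fn+'.npz'); return z['p'],z['d'],dict(camera_matrix=z['K'],D=z['D'],cam_to_world=z['T'])
def rays(T,uv):
    uv=np.asarray(uv,float).reshape(-1,1,2)
    n=cv2.undistortPoints(uv,np.array(T['camera_matrix'],float),np.array(T['D'],float)).reshape(-1,2)
    d=np.c_[n[:,0],-n[:,1],-np.ones(len(n))]
    M=np.array(T['cam_to_world']); return M[:3,3],d@M[:3,:3].T
def onplane(T,uv,z):
    o,d=rays(T,uv); t=(z-o[2])/d[:,2]; return o+d*t[:,None]
def cloud(p,d,T):
    h,w=d.shape; u,v=np.meshgrid(np.arange(w),np.arange(h))
    o,r=rays(T,np.c_[u.ravel(),v.ravel()]); return (o+r*d.reshape(-1,1)).reshape(h,w,3)
E
python3 - <<'E'
from h import *
print(arm.read_state(), arm.nose_length)
for n in ['scene','top','wrist']:
    p,d,T=shot(n,n+'0'); print(n,np.round(T['cam_to_world'],3).tolist(),(d>0).mean())
E
```

```text
pics
{'clock': 0.0, 'joints': array([-1.51177395e+00,  2.59350533e-01,  1.53609692e+00, -1.21005166e-05,
        1.34796684e+00, -2.02823168e-01]), 'dq': array([-3.71304534e-04, -1.07990487e-03, -5.75602021e-04,  9.72381284e-04,
        7.75482300e-04,  4.19170676e-05]), 'effort': array([-2.04763041e-03, -4.37319481e+01, -2.83999801e+01,  7.16839707e-02,
        4.14987747e-02, -1.38878736e-04]), 'position': array([ 142.35121165, -530.74023037,  242.80804744]), 'tcp_rot': array([-6.84788005e-04,  7.93367879e-01, -6.08741800e-01, -6.00575009e-04]), 'contact_force': array([-0.13847346, -0.12811148, -0.23595394]), 'moment': array([ 0.02232059, -0.05301617,  0.00983941]), 'gripper_width': 93.32421079934944} 25.0
scene [[-0.808, 0.411, -0.421, 116.222], [-0.588, -0.574, 0.57, 608.784], [-0.008, 0.708, 0.706, 775.152], [0.0, 0.0, 0.0, 1.0]] 0.995574951171875
top [[0.008, 0.992, -0.125, 432.663], [-1.0, 0.005, -0.028, -13.684], [-0.027, 0.125, 0.992, 1026.471], [0.0, 0.0, 0.0, 1.0]] 0.9962412516276041
wrist [[0.258, 0.924, 0.283, 220.542], [-0.966, 0.247, 0.075, -508.53], [-0.001, -0.293, 0.956, 383.614], [0.0, 0.0, 0.0, 1.0]] 0.9961446126302084
```

View pics/top0.png

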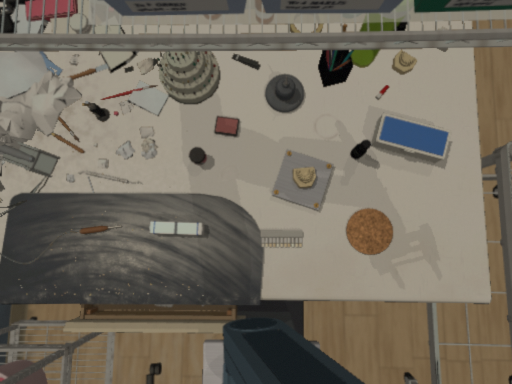

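View pics/scene0.png

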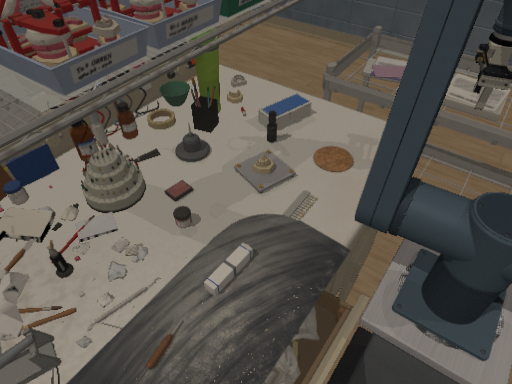

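The top view shows the plate, slightly turned, with the cast at (304,177). The cork mat is at (370,231), the bar at (177,229), the jar at (198,156), the spray at (360,149) and the shade guide at (283,238).

Run:
```python
from h import *
p,d,T=load('top0'); C=cloud(p,d,T)
hsv=cv2.cvtColor(p,cv2.COLOR_RGB2HSV)
# vis
def crop(x0,y0,x1,y1,s,fn):
    cv2.imwrite('pics/'+fn+'.png',cv2.resize(p[y0:y1,x0:x1,::-1],None,fx=s,fy=s,interpolation=cv2.INTER_CUBIC))
crop(260,130,400,265,5,'c1'); crop(130,200,230,260,7,'c2')
for n,(u,v) in dict(bench=(330,220),plate=(320,190),mat=(370,231),cast=(304,181),bar=(170,229),bar2=(195,229),jar=(198,155),spray=(361,148),shade=(283,236),blackmat=(177,250)).items():
    print(n,C[v,u].round(1),p[v,u],hsv[v,u])
# mat
m=((hsv[...,0]<18)&(hsv[...,1]>90)).astype(np.uint8); m[:, :335]=0;m[:200]=0;m[265:]=0;m[:,405:]=0
c=max(cv2.findContours(m,0,2)[0],key=cv2.contourArea)
w=onplane(T,c.reshape(-1,2),5)
print('mat',cv2.minEnclosingCircle(w[:,:2].astype(np.float32)))
(e,r)=cv2.minEnclosingCircle(c.astype(np.float32));print(e,r)
# bar : by height
H=C[...,2]
mb=((H>20)&(H<50)).astype(np.uint8); mb[:,:130]=0;mb[:,230:]=0;mb[:205]=0;mb[255:]=0
c=max(cv2.findContours(mb,0,2)[0],key=cv2.contourArea)
pts=C[mb>0]; print('bar z',np.percentile(pts[:,2],[5,50,95]))
print('bar',cv2.minAreaRect(onplane(T,c.reshape(-1,2),37)[:,:2].astype(np.float32)))
# plate
mp=((H>11)).astype(np.uint8); mp[:,:262]=0;mp[:,342:]=0;mp[:140]=0;mp[222:]=0
c=max(cv2.findContours(mp,0,2)[0],key=cv2.contourArea)
print('plate',cv2.minAreaRect(onplane(T,c.reshape(-1,2),18)[:,:2].astype(np.float32)))
mc=((H>30)).astype(np.uint8); mc[:,:262]=0;mc[:,342:]=0;mc[:150]=0;mc[215:]=0
pts=C[mc>0]; print('cast',pts.min(0),pts.max(0),pts.mean(0), cv2.minAreaRect(pts[:,:2].astype(np.float32)))
```

```text
bench [ 485.8 -195.9   -0.5] [159 151 135] [ 20  38 159]
plate [ 569.  -165.7   20.5] [118 114 108] [ 18  22 118]
mat [ 455.6 -305.8    4.5] [125  90  56] [ 15 141 125]
cast [ 590.3 -118.1   47.1] [120 105  78] [ 19  89 120]
bar [456.1 251.8  35.4] [170 176 160] [ 41  23 176]
bar2 [456.4 181.5  40.1] [167 172 157] [ 40  22 172]
jar [663.8 178.5  43.4] [44 40 37] [13 41 44]
spray [ 670.5 -262.6   97.6] [13 13 10] [30 59 13]
shade [439.4 -61.9   8.8] [120 115 103] [ 21  36 120]
blackmat [397.9 237.2   7. ] [73 71 68] [18 17 73]
mat ((456.0971374511719, -303.38995361328125), 64.40015411376953)
(369.0526428222656, 231.3947296142578) 23.479101181030273
bar z [33.53199881 37.27612655 40.25577218]
bar ((459.33306884765625, 234.66188049316406), (151.047119140625, 34.078773498535156), 88.43903350830078)
plate ((601.428955078125, -117.16083526611328), (139.0927734375, 143.3572998046875), 71.89120483398438)
cast [ 432.66338384 -150.31407411   30.19903918] [ 632.06209036  -13.68376707 1026.47101911] [ 594.87564372 -114.38886909   93.6864302 ] ((529.223388671875, -86.73956298828125), (65.05105590820312, 233.2644805908203), 68.47176361083984)
```

View pics/c1.png

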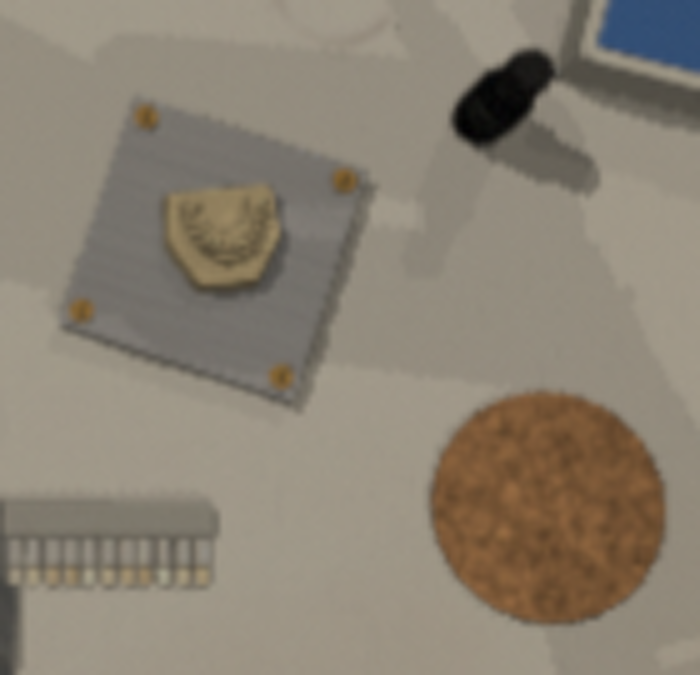

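View pics/c2.png

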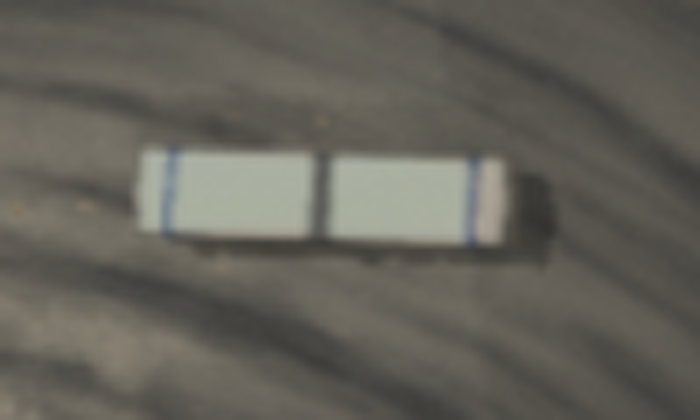

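View pics/wrist0.png

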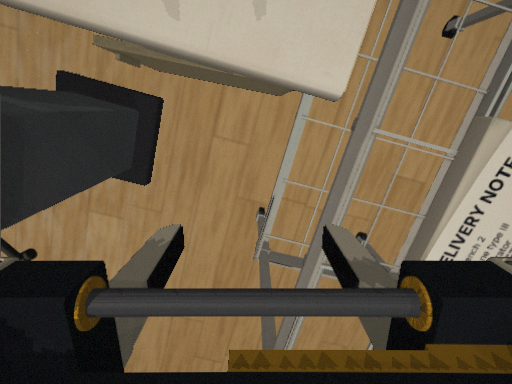

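Run:
```python
from h import *
from scipy.spatial.transform import Rotation as R
print([a for a in dir(arm) if not a.startswith('_')])
s=arm.read_state(); q=s['tcp_rot']; Rm=R.from_quat(np.r_[q[1:],q[0]]).as_matrix(); print(Rm.round(3))
T=np.array(arm.get_calibration('wrist')['cam_to_world']); print((Rm.T@(T[:3,3]-s['position'])).round(1),(Rm.T@T[:3,:3]).round(3), arm.get_calibration('wrist')['camera_matrix'])
p,d,T=load('top0')
o=np.array([260,130])
def P(c,z): return onplane(T,np.array(c)/5.0+o-0.4,z).round(1)
# plate top-corners (crop px) & screws
print('screws',P([(147,116),(344,180),(282,377),(81,309)],22), P([(147,116),(344,180),(282,377),(81,309)],22).mean(0))
print('cast base top',P([(165,195),(270,187),(283,235),(262,282),(208,292),(168,235)],36))
print('spray base', P([(480,130)],0),'top',P([(540,68)],114))
```

```text
['Unreachable', 'camera', 'get_calibration', 'hand_in', 'nose_length', 'read_state']
[[ 0.259 -0.966 -0.   ]
 [-0.966 -0.259  0.001]
 [-0.001 -0.    -1.   ]]
[  -1.5  -81.4 -140.6] [[ 1.     0.001 -0.   ]
 [ 0.001 -0.956 -0.293]
 [-0.001  0.293 -0.956]] [[272.4595894    0.         252.63480543]
 [  0.         272.4595894  191.71289184]
 [  0.           0.           1.        ]]
screws [[ 675.8  -78.7   22. ]
 [ 638.8 -190.1   22. ]
 [ 526.3 -153.7   22. ]
 [ 564.3  -41.1   22. ]] [ 601.3 -115.9   22. ]
cast base top [[ 627.2  -87.7   36. ]
 [ 631.9 -146.4   36. ]
 [ 604.6 -153.3   36. ]
 [ 578.1 -141.3   36. ]
 [ 572.3 -111.4   36. ]
 [ 604.4  -89.3   36. ]]
spray base [[ 672.9 -272.6    0. ]] top [[ 679.  -275.3  114. ]]
```

```bash
cat > plan.py <<'E'
from h import *
from scipy.spatial.transform import Rotation as R
def pose():
    s=arm.read_state(); q=s['tcp_rot']; return np.array(s['position']),R.from_quat(np.r_[q[1:],q[0]]),s
def down(yaw):  # tool x at yaw (rad) in world, z down
    c,s=np.cos(yaw),np.sin(yaw); return R.from_matrix(np.array([[c,s,0],[s,-c,0],[0,0,-1]]))
def plan(p0,R0,p1,R1,n,grip,dec=2):
    rv=(R0.inv()*R1).as_rotvec()
    step=np.round(rv/n/0.1,dec); rows=[]; p=np.array(p0,float); Rc=R0
    for i in range(n):
        tgt=p0+(np.array(p1)-p0)*(i+1)/n
        dl=np.round(Rc.inv().apply(tgt-p)/50,dec)
        rows.append([float(x) for x in np.r_[dl,step,grip]]); p=p+Rc.apply(dl*50); Rc=Rc*R.from_rotvec(step*0.1)
    print('max shift',np.abs([r[:3] for r in rows]).max(),'max turn',np.abs(step).max(),'end',p.round(1),np.degrees((Rc.inv()*R1).magnitude()).round(2))
    for k in range(0,n,10):print(json.dumps(rows[k:k+10]))
    return rows
def yaw(Rr): m=Rr.as_matrix(); return np.arctan2(m[1,0],m[0,0])
E
python3 - <<'E'
from plan import *
p,Rr,s=pose(); print(yaw(Rr))
plan(np.array([142.4,-531.3,243.7]),Rr,[600,-118,150],down(np.radians(6)),20,-1)
E
```

```text
-1.3090362273443885
max shift 0.62 max turn 0.71 end [ 600.  -118.2  150.2] 0.37
[[-0.28, -0.55, 0.09, -0.0, 0.0, -0.71, -1.0], [-0.24, -0.57, 0.1, -0.0, 0.0, -0.71, -1.0], [-0.2, -0.58, 0.09, -0.0, 0.0, -0.71, -1.0], [-0.16, -0.6, 0.1, -0.0, 0.0, -0.71, -1.0], [-0.12, -0.6, 0.09, -0.0, 0.0, -0.71, -1.0], [-0.07, -0.61, 0.1, -0.0, 0.0, -0.71, -1.0], [-0.03, -0.62, 0.09, -0.0, 0.0, -0.71, -1.0], [0.02, -0.62, 0.09, -0.0, 0.0, -0.71, -1.0], [0.06, -0.61, 0.1, -0.0, 0.0, -0.71, -1.0], [0.1, -0.61, 0.09, -0.0, 0.0, -0.71, -1.0]]
[[0.14, -0.6, 0.1, -0.0, 0.0, -0.71, -1.0], [0.19, -0.58, 0.09, -0.0, 0.0, -0.71, -1.0], [0.23, -0.58, 0.09, -0.0, 0.0, -0.71, -1.0], [0.27, -0.55, 0.1, -0.0, 0.0, -0.71, -1.0], [0.3, -0.54, 0.09, -0.0, 0.0, -0.71, -1.0], [0.35, -0.51, 0.1, -0.0, 0.0, -0.71, -1.0], [0.38, -0.48, 0.09, -0.0, 0.0, -0.71, -1.0], [0.41, -0.46, 0.1, -0.0, 0.0, -0.71, -1.0], [0.45, -0.43, 0.09, -0.0, 0.0, -0.71, -1.0], [0.47, -0.39, 0.09, -0.0, 0.0, -0.71, -1.0]]
```

apply_moves([
  [-0.28, -0.55, 0.09, 0, 0, -0.71, -1],
  [-0.24, -0.57, 0.1, 0, 0, -0.71, -1],
  [-0.2, -0.58, 0.09, 0, 0, -0.71, -1],
  [-0.16, -0.6, 0.1, 0, 0, -0.71, -1],
  [-0.12, -0.6, 0.09, 0, 0, -0.71, -1],
  [-0.07, -0.61, 0.1, 0, 0, -0.71, -1],
  [-0.03, -0.62, 0.09, 0, 0, -0.71, -1],
  [0.02, -0.62, 0.09, 0, 0, -0.71, -1],
  [0.06, -0.61, 0.1, 0, 0, -0.71, -1],
  [0.1, -0.61, 0.09, 0, 0, -0.71, -1],
])

```text
clock: 1.15
position: [372.0, -323.6, 196.3]
tcp_rot: [-0.0, 0.956, -0.294, -0.0]
contact_force: [0.7, 0.5, 0.7]
gripper_width: 93.2
```

apply_moves([
  [0.14, -0.6, 0.1, 0, 0, -0.71, -1],
  [0.19, -0.58, 0.09, 0, 0, -0.71, -1],
  [0.23, -0.58, 0.09, 0, 0, -0.71, -1],
  [0.27, -0.55, 0.1, 0, 0, -0.71, -1],
  [0.3, -0.54, 0.09, 0, 0, -0.71, -1],
  [0.35, -0.51, 0.1, 0, 0, -0.71, -1],
  [0.38, -0.48, 0.09, 0, 0, -0.71, -1],
  [0.41, -0.46, 0.1, 0, 0, -0.71, -1],
  [0.45, -0.43, 0.09, 0, 0, -0.71, -1],
  [0.47, -0.39, 0.09, 0, 0, -0.71, -1],
])

```text
clock: 2.15
position: [600.7, -117.1, 149.1]
tcp_rot: [-0.0, 0.998, 0.057, -0.0]
contact_force: [0.4, -0.2, 0.5]
gripper_width: 92.9
```

Run:
```python
from plan import *
p,Rr,s=pose(); print(p,yaw(Rr),s['clock'],s['joints'],Rr.as_matrix().round(3))
shot('wrist','w1'); print(arm.read_state()['position'])
```

```text
[ 600.67977889 -117.13041936  149.06198949] 0.11408088416676916 2.15 [-3.74627111e-01  4.42532020e-01  1.50778704e+00 -8.41502583e-06
  1.19202338e+00 -4.88704766e-01] [[ 0.993  0.114 -0.001]
 [ 0.114 -0.993  0.   ]
 [-0.001 -0.    -1.   ]]
[ 603.31590964 -114.00741698  148.33157944]
```

View pics/w1.png

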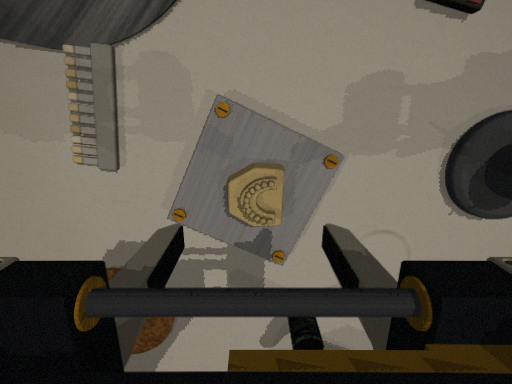

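Run:
```python
from plan import *
p,Rr,s=pose(); print(p,yaw(Rr),s['dq'].round(4),s['joints'])
im,d,T=shot('wrist','w2')
cv2.imwrite('pics/w2c.png',cv2.resize(im[90:280,160:350,::-1],None,fx=3.1,fy=3.1,interpolation=cv2.INTER_CUBIC))
hsv=cv2.cvtColor(im,cv2.COLOR_RGB2HSV)
print(hsv[175,240],hsv[130,240],hsv[215,265],hsv[160,332])
m=((hsv[...,1]>75)&(hsv[...,2]>90)).astype(np.uint8); m[:140]=0;m[245:]=0;m[:,:215]=0;m[:,300:]=0
m=cv2.morphologyEx(m,cv2.MORPH_OPEN,np.ones((3,3)))
c=max(cv2.findContours(m,0,2)[0],key=cv2.contourArea)
hull=cv2.convexHull(c).reshape(-1,2)
ap=cv2.approxPolyDP(hull.reshape(-1,1,2),2.0,True).reshape(-1,2); print(ap.tolist()); W=onplane(T,ap,36); print(W.round(1))
ms=((hsv[...,1]>140)).astype(np.uint8)
for q in cv2.findContours(ms,0,2)[0]:
    a=cv2.contourArea(q)
    if a>40: (e,r)=cv2.minEnclosingCircle(q); print(e,r,onplane(T,e,22).round(1))
```

```text
[ 603.31590964 -114.00741698  148.33157944] 0.11917708017941693 [-0.0399 -0.0351  0.0628 -0.0163  0.008   0.0414] [-0.36975273  0.44564687  1.50471619  0.0029193   1.19090269 -0.49001366]
[ 19 112  80] [ 15  14 107] [ 19 114  87] [ 18 200 121]
[[225, 186], [253, 169], [279, 173], [277, 226], [250, 229], [228, 217], [225, 213]]
[[ 574.8 -105.7   36. ]
 [ 599.7  -85.9   36. ]
 [ 624.7  -86.8   36. ]
 [ 630.7 -141.4   36. ]
 [ 604.  -147.8   36. ]
 [ 580.7 -137.4   36. ]
 [ 577.3 -133.5   36. ]]
(50.0, 372.0) 9.219644546508789 [[ 376.1 -379.6   22. ]]
(293.9800109863281, 322.2200012207031) 9.06258487701416 [[ 671. -269.   22.]]
(150.0, 336.0) 26.87015724182129 [[ 500.4 -309.2   22. ]]
(369.7756042480469, 361.0) 142.1279754638672 [[ 775.2 -316.3   22. ]]
(93.27385711669922, 322.34161376953125) 61.34230422973633 [[ 433.3 -296.3   22. ]]
(274.9761962890625, 258.78570556640625) 6.027714252471924 [[ 636.3 -186.8   22. ]]
(162.0221710205078, 270.7093505859375) 16.82609748840332 [[ 512.6 -216.4   22. ]]
(174.5, 250.0) 10.404426574707031 [[ 525.5 -188.8   22. ]]
(339.5, 258.5) 31.976652145385742 [[ 707.2 -178.    22. ]]
(175.6630401611328, 217.02174377441406) 6.4189019203186035 [[ 525.3 -149.7   22. ]]
(327.72222900390625, 164.72222900390625) 6.842682838439941 [[673.4 -75.9  22. ]]
(219.5, 112.5) 7.516748428344727 [[562.4 -38.8  22. ]]
```

View pics/w2c.png

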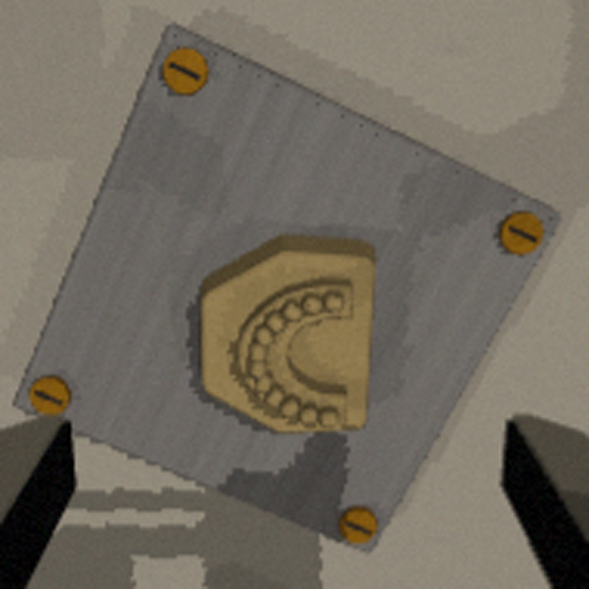

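Run:
```python
from plan import *
plan(np.array([600,-118.2,150.2]),down(.111),[602,-117.5,46.2],down(.1),8,-1)
```

```text
max shift 0.26 max turn 0.01 end [ 601.9 -117.5   46.2] 0.17
[[0.01, -0.0, 0.26, 0.0, 0.0, 0.01, -1.0], [0.0, -0.0, 0.26, 0.0, 0.0, 0.01, -1.0], [0.01, -0.0, 0.26, 0.0, 0.0, 0.01, -1.0], [0.0, -0.0, 0.26, 0.0, 0.0, 0.01, -1.0], [0.01, -0.01, 0.26, 0.0, 0.0, 0.01, -1.0], [0.0, 0.0, 0.26, 0.0, 0.0, 0.01, -1.0], [0.01, 0.0, 0.26, 0.0, 0.0, 0.01, -1.0], [0.0, 0.0, 0.26, 0.0, 0.0, 0.01, -1.0]]
```

apply_moves([
  [0.01, 0, 0.26, 0, 0, 0.01, -1],
  [0, 0, 0.26, 0, 0, 0.01, -1],
  [0.01, 0, 0.26, 0, 0, 0.01, -1],
  [0, 0, 0.26, 0, 0, 0.01, -1],
  [0.01, 0, 0.26, 0, 0, 0.01, -1],
  [0, 0, 0.26, 0, 0, 0.01, -1],
  [0.01, 0, 0.26, 0, 0, 0.01, -1],
  [0, 0, 0.26, 0, 0, 0.01, -1],
  [0, 0, 0, 0, 0, 0, -1],
  [0, 0, 0, 0, 0, 0, -1],
])

```text
clock: 3.25
position: [601.9, -117.9, 45.0]
tcp_rot: [-0.0, 0.999, 0.051, -0.0]
contact_force: [-0.2, 0.4, -0.0]
gripper_width: 92.8
```

Run:
```python
from plan import *
p,Rr,s=pose(); print(p,yaw(Rr),s['dq'].round(4),s['joints'],s['contact_force'])
shot('wrist','w3')
```

```text
[ 601.88436662 -117.94718754   45.01726488] 0.10300119328872157 [ 0.0011 -0.0101 -0.0016 -0.001   0.0058 -0.0004] [-3.75170628e-01  5.59655641e-01  1.60338973e+00  2.07330295e-05
  9.79215776e-01 -4.78183294e-01] [-0.24742545  0.3941993  -0.022008  ]
```

View pics/w3.png

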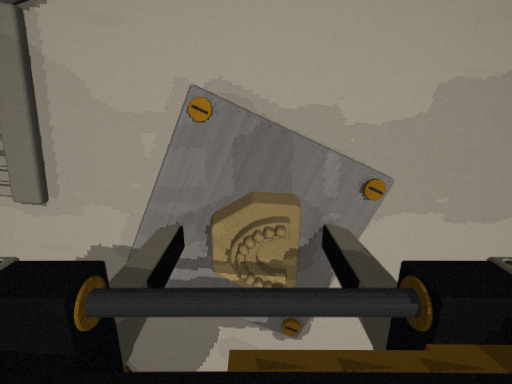

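The cast at (256,245) sits between the open fingers, so I'll close on it.

apply_moves([
  [0, 0, 0, 0, 0, 0, -0.4],
  [0, 0, 0, 0, 0, 0, -0.1],
  [0, 0, 0, 0, 0, 0, 0.1],
  [0, 0, 0, 0, 0, 0, 0.3],
  [0, 0, 0, 0, 0, 0, 0.5],
  [0, 0, 0, 0, 0, 0, 1],
  [0, 0, 0, 0, 0, 0, 1],
  [0, 0, 0, 0, 0, 0, 1],
  [0, 0, 0, 0, 0, 0, 1],
  [0, 0, 0, 0, 0, 0, 1],
])

```text
clock: 4.3
position: [602.1, -118.0, 45.7]
tcp_rot: [0.0, 0.999, 0.051, 0.0]
contact_force: [0.4, -0.5, 0.4]
gripper_width: 55.7
```

Run:
```python
from plan import *
p,Rr,s=pose(); print(p,yaw(Rr),s['gripper_width'],s['contact_force'])
a=np.array([601.9,-117.5,46.2]); Y=.103
print('mat-plate check: top-cam mat (456,-303.4)')
# up 75
plan(a,down(Y),[601.9,-117.5,121.2],down(Y),5,1)
plan(np.array([601.9,-117.5,121.2]),down(Y),[457,-304,121.2],down(Y),15,1)
```

```text
[ 602.11036814 -118.03686325   45.72095573] 0.1030065976292096 55.69040397867236 [ 0.39212464 -0.49560863  0.36114296]
mat-plate check: top-cam mat (456,-303.4)
max shift 0.3 max turn 0.0 end [ 601.9 -117.5  121.2] 0.0
[[0.0, 0.0, -0.3, 0.0, 0.0, 0.0, 1.0], [0.0, 0.0, -0.3, 0.0, 0.0, 0.0, 1.0], [0.0, 0.0, -0.3, 0.0, 0.0, 0.0, 1.0], [0.0, 0.0, -0.3, 0.0, 0.0, 0.0, 1.0], [0.0, 0.0, -0.3, 0.0, 0.0, 0.0, 1.0]]
max shift 0.23 max turn 0.0 end [ 456.8 -303.9  121.2] 0.0
[[-0.22, 0.23, 0.0, 0.0, 0.0, 0.0, 1.0], [-0.22, 0.22, 0.0, 0.0, 0.0, 0.0, 1.0], [-0.21, 0.23, 0.0, 0.0, 0.0, 0.0, 1.0], [-0.22, 0.23, 0.0, 0.0, 0.0, 0.0, 1.0], [-0.22, 0.23, 0.0, 0.0, 0.0, 0.0, 1.0], [-0.22, 0.22, 0.0, 0.0, 0.0, 0.0, 1.0], [-0.21, 0.23, 0.0, 0.0, 0.0, 0.0, 1.0], [-0.22, 0.23, 0.0, 0.0, 0.0, 0.0, 1.0], [-0.22, 0.23, 0.0, 0.0, 0.0, 0.0, 1.0], [-0.22, 0.22, 0.0, 0.0, 0.0, 0.0, 1.0]]
[[-0.22, 0.23, 0.0, 0.0, 0.0, 0.0, 1.0], [-0.21, 0.23, 0.0, 0.0, 0.0, 0.0, 1.0], [-0.22, 0.23, 0.0, 0.0, 0.0, 0.0, 1.0], [-0.22, 0.22, 0.0, 0.0, 0.0, 0.0, 1.0], [-0.22, 0.23, 0.0, 0.0, 0.0, 0.0, 1.0]]
```

apply_moves([
  [0, 0, -0.2, 0, 0, 0, 1],
  [0, 0, -0.3, 0, 0, 0, 1],
  [0, 0, -0.4, 0, 0, 0, 1],
  [0, 0, -0.3, 0, 0, 0, 1],
  [0, 0, -0.2, 0, 0, 0, 1],
  [-0.16, 0.17, -0.1, 0, 0, 0, 1],
  [-0.22, 0.23, 0, 0, 0, 0, 1],
  [-0.28, 0.29, 0, 0, 0, 0, 1],
  [-0.28, 0.29, 0, 0, 0, 0, 1],
  [-0.28, 0.29, 0, 0, 0, 0, 1],
])

```text
clock: 5.3
position: [545.7, -188.7, 119.6]
tcp_rot: [-0.0, 0.999, 0.051, -0.001]
contact_force: [-1.0, 1.1, -2.5]
gripper_width: 55.9
```

apply_moves([
  [-0.28, 0.29, 0, 0, 0, 0, 1],
  [-0.28, 0.29, 0, 0, 0, 0, 1],
  [-0.28, 0.29, 0, 0, 0, 0, 1],
  [-0.28, 0.29, 0, 0, 0, 0, 1],
  [-0.28, 0.29, 0, 0, 0, 0, 1],
  [-0.28, 0.29, 0, 0, 0, 0, 1],
  [-0.22, 0.23, 0, 0, 0, 0, 1],
  [-0.11, 0.16, 0, 0, 0, 0, 1],
  [0, 0, 0, 0, 0, 0, 1],
  [0, 0, 0, 0, 0, 0, 1],
])

```text
clock: 6.3
position: [458.8, -303.7, 120.5]
tcp_rot: [-0.0, 0.999, 0.051, -0.0]
contact_force: [0.0, 0.5, -1.5]
gripper_width: 55.9
```

Run:
```python
from plan import *
p,Rr,s=pose(); print(p,yaw(Rr),s['gripper_width'],s['contact_force'],s['joints'])
im,d,T=shot('wrist','w4')
# commanded estimate
P=np.array([601.9,-117.5,46.2]); D=down(.103)
tot=np.array([-.16-.22-.28*9-.22-.11, .17+.23+.29*9+.23+.16, -1.5])*50
print(P+D.apply(tot))
```

```text
[ 458.77319419 -303.65958154  120.48028698] 0.10236124145375465 55.944238095170675 [ 0.04928508  0.53443034 -1.49461964] [-7.87689833e-01  3.72017471e-01  1.69932929e+00  3.90305629e-04
  1.07066402e+00 -8.90238314e-01]
[ 458.73497546 -303.20413498  121.2       ]
```

View pics/w4.png

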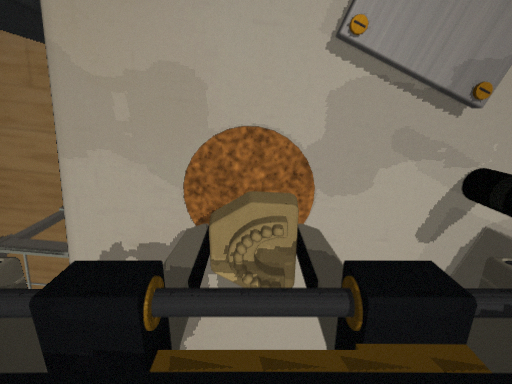

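Run:
```python
from plan import *
im,d,T=load('w4'); hsv=cv2.cvtColor(im,cv2.COLOR_RGB2HSV)
m=((hsv[...,0]<16)&(hsv[...,1]>130)).astype(np.uint8); m[:115]=0;m[225:]=0;m[:,:175]=0;m[:,325:]=0
m=cv2.morphologyEx(m,cv2.MORPH_CLOSE,np.ones((5,5)))
c=max(cv2.findContours(m,0,1)[0],key=cv2.contourArea).reshape(-1,2)
c=c[(c[:,1]<185)]
w=onplane(T,c,5)[:,:2]
A=np.c_[2*w,np.ones(len(w))]; x=np.linalg.lstsq(A,(w**2).sum(1),rcond=None)[0]
print(x[:2],np.sqrt(x[2]+x[:2]@x[:2]))
```

```text
[ 453.67353896 -300.50482701] 63.52090073019488
```

apply_moves([
  [-0.02, 0, 0.2, 0, 0, 0, 1],
  [-0.02, 0, 0.3, 0, 0, 0, 1],
  [-0.02, 0, 0.3, 0, 0, 0, 1],
  [0, 0, 0.3, 0, 0, 0, 1],
  [0, 0, 0.25, 0, 0, 0, 1],
  [0, 0, 0.16, 0, 0, 0, 1],
  [0, 0, 0.1, 0, 0, 0, 1],
  [0, 0, 0.06, 0, 0, 0, 1],
  [0, 0, 0.04, 0, 0, 0, 1],
  [0, 0, 0.02, 0, 0, 0, 1],
])

```text
clock: 7.35
position: [456.1, -304.3, 34.4]
tcp_rot: [0.0, 0.999, 0.051, 0.0]
contact_force: [0.6, 0.1, -2.2]
gripper_width: 56.2
```

Run:
```python
from plan import *
p,Rr,s=pose(); print(p,s['gripper_width'],s['contact_force'],s['dq'].round(3))
```

```text
[ 456.07351542 -304.29046586   34.383637  ] 56.20635855097483 [ 0.59172076  0.06953753 -2.15259571] [-0.001  0.01   0.006  0.    -0.02   0.001]
```

apply_moves([
  [0, 0, 0.01, 0, 0, 0, 1],
  [0, 0, 0.01, 0, 0, 0, 1],
  [0, 0, 0.01, 0, 0, 0, 1],
  [0, 0, 0.01, 0, 0, 0, 1],
  [0, 0, 0, 0, 0, 0, 1],
  [0, 0, 0, 0, 0, 0, 0.0],
  [0, 0, 0, 0, 0, 0, -0.4],
  [0, 0, 0, 0, 0, 0, -0.8],
  [0, 0, 0, 0, 0, 0, -1],
  [0, 0, 0, 0, 0, 0, -1],
])

```text
clock: 8.35
position: [455.8, -304.0, 32.0]
tcp_rot: [-0.0, 0.999, 0.051, -0.0]
contact_force: [0.2, 0.7, 0.5]
gripper_width: 83.4
```

Run:
```python
from plan import *
p,Rr,s=pose(); print(p,s['gripper_width'],s['contact_force'],yaw(Rr))
```

```text
[ 455.83094332 -304.01793556   31.96029519] 83.38345530850562 [0.1725546  0.66812873 0.52306597] 0.10299486375073189
```

Run:
```python
from plan import *
plan(np.array([455.8,-303.6,150.7]),down(.103),[459,234.5,150.7],down(-.028),14,-1)
```

```text
max shift 0.77 max turn 0.09 end [458.9 234.4 150.7] 0.29
[[0.08, -0.76, 0.0, 0.0, 0.0, 0.09, -1.0], [0.08, -0.77, 0.0, 0.0, 0.0, 0.09, -1.0], [0.07, -0.76, 0.0, 0.0, 0.0, 0.09, -1.0], [0.06, -0.77, 0.0, 0.0, 0.0, 0.09, -1.0], [0.06, -0.77, 0.0, 0.0, 0.0, 0.09, -1.0], [0.05, -0.76, 0.0, 0.0, 0.0, 0.09, -1.0], [0.04, -0.77, 0.0, 0.0, 0.0, 0.09, -1.0], [0.04, -0.77, 0.0, 0.0, 0.0, 0.09, -1.0], [0.02, -0.77, 0.0, 0.0, 0.0, 0.09, -1.0], [0.03, -0.77, 0.0, 0.0, 0.0, 0.09, -1.0]]
[[0.01, -0.77, 0.0, 0.0, 0.0, 0.09, -1.0], [0.01, -0.76, 0.0, 0.0, 0.0, 0.09, -1.0], [-0.0, -0.77, 0.0, 0.0, 0.0, 0.09, -1.0], [-0.01, -0.77, 0.0, 0.0, 0.0, 0.09, -1.0]]
```

apply_moves([
  [0, 0, -0.2, 0, 0, 0, -1],
  [0, 0, -0.4, 0, 0, 0, -1],
  [0, 0, -0.5, 0, 0, 0, -1],
  [0, 0, -0.5, 0, 0, 0, -1],
  [0, 0, -0.5, 0, 0, 0, -1],
  [0, 0, -0.26, 0, 0, 0, -1],
  [0.08, -0.4, 0, 0, 0, 0.09, -1],
  [0.08, -0.76, 0, 0, 0, 0.09, -1],
  [0.08, -0.77, 0, 0, 0, 0.09, -1],
  [0.07, -0.76, 0, 0, 0, 0.09, -1],
])

```text
clock: 9.35
position: [459.1, -167.4, 150.1]
tcp_rot: [-0.0, 0.999, 0.033, -0.0]
contact_force: [0.7, 0.0, 0.3]
gripper_width: 92.6
```

Run:
```python
from plan import *
p,Rr,s=pose(); print(p,s['joints'],yaw(Rr))
shot('scene','s1');shot('top','t1')
```

```text
[ 459.09553066 -167.36888987  150.07480714] [-5.78439507e-01  2.37021835e-01  1.81137180e+00  1.81094231e-04
  1.09361346e+00 -6.44235297e-01] 0.06571262901569196
```

View pics/t1.png

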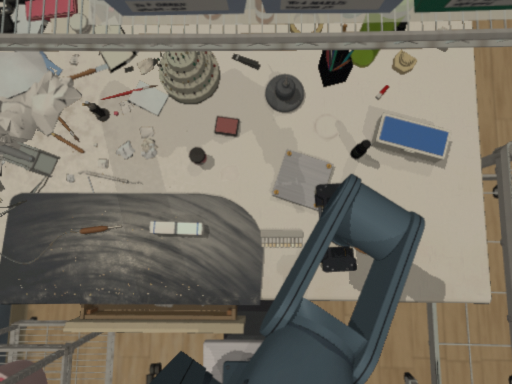

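apply_moves([
  [0.06, -0.6, 0, 0, 0, 0.1, -1],
  [0.06, -0.9, 0, 0, 0, 0.1, -1],
  [0.04, -0.9, 0, 0, 0, 0.1, -1],
  [0.03, -0.9, 0, 0, 0, 0.1, -1],
  [0.02, -0.9, 0, 0, 0, 0.1, -1],
  [0.01, -0.9, 0, 0, 0, 0.1, -1],
  [0, -0.9, 0, 0, 0, 0.1, -1],
  [-0.02, -0.9, 0, 0, 0, 0.1, -1],
  [-0.04, -0.8, 0, 0, 0, 0.15, -1],
  [-0.02, -0.36, 0, 0, 0, 0, -1],
])

```text
clock: 10.45
position: [457.0, 237.3, 150.2]
tcp_rot: [-0.0, 1.0, -0.013, 0.0]
contact_force: [-0.3, -0.6, 0.1]
gripper_width: 92.7
```

```bash
cat > fk.py <<'E'
import numpy as np
from scipy.optimize import least_squares
from scipy.spatial.transform import Rotation as R
E
python3 - <<'E'
from plan import *
p,Rr,s=pose(); print(p,s['joints'],yaw(Rr),s['dq'].round(3))
im,d,T=shot('top','t2')
p,Rr,s=pose(); print(p,s['joints'],yaw(Rr),s['dq'].round(3),s['clock'])
im,d,T=shot('wrist','w5')
cv2.imwrite('pics/t2c.png',cv2.resize(im[:,:,::-1],None,fx=1,fy=1))
t=load('t2')[0]; cv2.imwrite('pics/t2c.png',cv2.resize(t[130:265,260:400,::-1],None,fx=4,fy=4,interpolation=cv2.INTER_CUBIC))
E
```

```text
[457.02831988 237.27752075 150.16451549] [2.61668767e-01 2.80431773e-01 1.75088006e+00 5.57000793e-04
 1.10978666e+00 2.87422971e-01] -0.026001966760140098 [ 0.317  0.123 -0.165 -0.023  0.051  0.304]
[457.06211978 238.45918045 150.193234  ] [2.63246068e-01 2.80980183e-01 1.75002316e+00 1.66393169e-03
 1.10963369e+00 2.87779623e-01] -0.025273694433104208 [-0.061 -0.018  0.035 -0.023 -0.001 -0.08 ] 10.5
```

View pics/t2c.png

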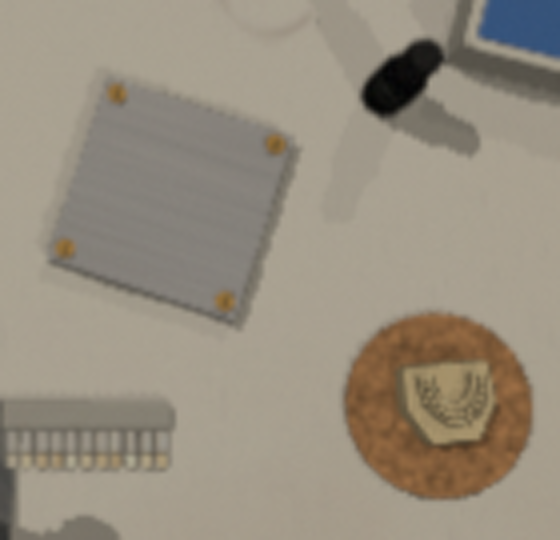

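View pics/w5.png

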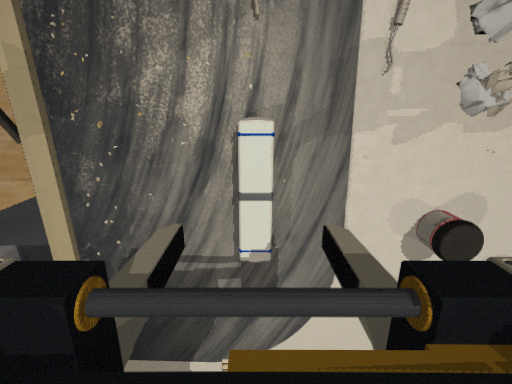

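The cast stands in the middle of the cork mat. In the wrist view the bar's grey band is at about (256,194).

```bash
cat > fk.py <<'E'
import numpy as np
from scipy.optimize import least_squares
from scipy.spatial.transform import Rotation as R
Ry=lambda a:R.from_rotvec([0,a,0]); Rz=lambda a:R.from_rotvec([0,0,a])
DATA=[([-1.51177,.25935,1.5361,0,1.34797,-.20282],[142.35,-530.74,242.8]),
([-.36975,.44565,1.50472,.00292,1.1909,-.49001],[603.316,-114.007,148.332]),
([-.37517,.559656,1.60339,0,.979216,-.478183],[601.884,-117.947,45.017]),
([-.78769,.372017,1.699329,.0004,1.070664,-.890238],[458.773,-303.66,120.48]),
([-.57844,.237022,1.811372,.0002,1.093613,-.644235],[459.096,-167.369,150.075]),
([.263246,.280980,1.750023,.0017,1.10963,.28778],[457.062,238.459,150.193])]
# params d,a1,h,L2,e,L3,L6
def rot(q): return Rz(q[0])*Ry(q[1]+q[2])*Rz(q[3])*Ry(q[4])*Rz(q[5])*Rz(np.pi)
def fk(q,k):
    d,a1,h,L2,e,L3,L6=k
    p=np.array([a1,d,h])+Ry(q[1]).apply([0,0,L2])+Ry(q[1]+q[2]).apply([e,0,L3])+(Ry(q[1]+q[2])*Rz(q[3])*Ry(q[4])).apply([0,0,L6])
    return Rz(q[0]).apply(p)
E
python3 - <<'E'
from plan import *
import fk
im,d,T=load('w5')
g=im.astype(int); hsv=cv2.cvtColor(im,cv2.COLOR_RGB2HSV)
m=(g.min(2)>120).astype(np.uint8); m[:110]=0;m[270:]=0;m[:,:225]=0;m[:,290:]=0
m=cv2.morphologyEx(m,cv2.MORPH_CLOSE,np.ones((9,9)))
c=max(cv2.findContours(m,0,2)[0],key=cv2.contourArea)
r=cv2.minAreaRect(c); print(r)
W=onplane(T,cv2.boxPoints(r),37); print(W.round(1))
b=(np.abs(g-g[194,256]).sum(2)<40).astype(np.uint8);b[:185]=0;b[204:]=0;b[:,:236]=0;b[:,277:]=0
ys,xs=np.nonzero(b); print('band',xs.mean(),ys.mean(),xs.min(),xs.max(),onplane(T,[[xs.mean(),ys.mean()],[240,194],[273,194]],37).round(1))
f=lambda k:np.concatenate([fk.fk(q,k)-p for q,p in fk.DATA])
o=least_squares(f,[100,0,300,350,0,350,200]); print(o.x.round(1),np.abs(o.fun).max(),'(h,L6 not separable)')
print(fk.rot(fk.DATA[2][0]).as_matrix().round(3))
E
```

```text
((249.5, 188.0), (47.0, 146.0), 0.0)
[[426.2 168.1  37. ]
 [434.3 316.4  37. ]
 [476.4 315.3  37. ]
 [475.8 166.8  37. ]]
band 259.8021582733813 195.8021582733813 238 276 [[463.2 239.5  37. ]
 [443.9 241.9  37. ]
 [476.2 241.   37. ]]Traceback (most recent call last):
  File "<stdin>", line 13, in <module>
NameError: name 'least_squares' is not defined
```

Run:
```python
from plan import *
import fk
from scipy.optimize import least_squares
f=lambda k:np.concatenate([fk.fk(q,k)-p for q,p in fk.DATA])
o=least_squares(f,[100,0,300,350,0,350,200]); print(o.x.round(1),np.abs(o.fun).max(),'(h,L6 not separable)')
print(fk.rot(fk.DATA[2][0]).as_matrix().round(3))
im,d,T=load('t2'); 
print(onplane(T,[[447.5/4+260-.4,402/4+130-.4]],30))
```

```text
[110.8   0.  221.  534.4  60.2 425.9 341.1] 0.00826790359148788 (h,L6 not separable)
[[ 0.995  0.103 -0.001]
 [ 0.103 -0.995  0.   ]
 [-0.001 -0.    -1.   ]]
[[ 457.55442111 -302.58054305   30.        ]]
```

apply_moves([
  [0.03, 0, 0.15, 0, 0, 0, -1],
  [0.03, 0, 0.25, 0, 0, 0, -1],
  [0, 0, 0.25, 0, 0, 0, -1],
  [0, 0, 0.25, 0, 0, 0, -1],
  [0, 0, 0.25, 0, 0, 0, -1],
  [0, 0, 0.15, 0, 0, 0, -1],
  [0, 0, 0.1, 0, 0, 0, -1],
  [0, 0, 0, 0, 0, 0, -1],
  [0, 0, 0, 0, 0, 0, -1],
  [0, 0, 0, 0, 0, 0, -1],
])

```text
clock: 11.55
position: [460.4, 234.8, 80.7]
tcp_rot: [-0.0, 1.0, -0.014, 0.001]
contact_force: [-0.4, 0.2, 0.0]
gripper_width: 92.8
```

Run:
```python
from plan import *
p,Rr,s=pose(); print(p,s['joints'],yaw(Rr),s['dq'].round(3))
im,d,T=shot('wrist','w6')
```

```text
[460.44310562 234.76580321  80.71279374] [ 2.55458135e-01  3.70549904e-01  1.82282132e+00 -6.03285170e-06
  9.47010609e-01  2.83281845e-01] -0.027820383180979208 [ 0.    -0.003  0.001 -0.001 -0.001  0.002]
```

View pics/w6.png

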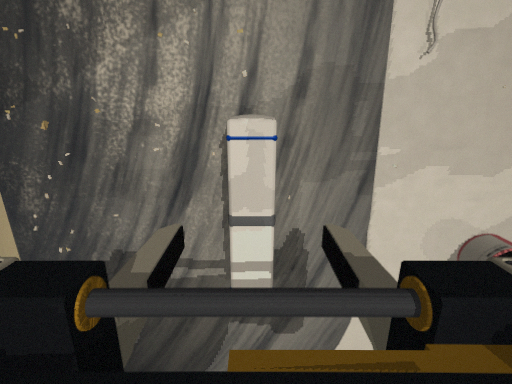

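Run:
```python
from plan import *
im,d,T=load('w6')
print(onplane(T,[[229,221],[275,221],[252,221],[227,138],[277,138],[252,119]],37).round(1))
```

```text
[[442.3 239.5  37. ]
 [475.9 238.5  37. ]
 [459.1 239.   37. ]
 [444.2 299.4  37. ]
 [477.5 298.4  37. ]
 [461.2 311.1  37. ]]
```

apply_moves([
  [-0.02, -0.05, 0.1, 0, 0, 0, -1],
  [0, 0, 0.2, 0, 0, 0, -1],
  [0, 0, 0.2, 0, 0, 0, -1],
  [0, 0, 0.2, 0, 0, 0, -1],
  [0, 0, 0.15, 0, 0, 0, -1],
  [0, 0, 0.1, 0, 0, 0, -1],
  [0, 0, 0.05, 0, 0, 0, -1],
  [0, 0, 0, 0, 0, 0, -0.7],
  [0, 0, 0, 0, 0, 0, -0.5],
  [0, 0, 0, 0, 0, 0, -0.3],
])

```text
clock: 12.6
position: [459.4, 237.2, 30.6]
tcp_rot: [-0.0, 1.0, -0.014, 0.0]
contact_force: [0.5, -0.3, 0.7]
gripper_width: 73.4
```

Run:
```python
from plan import *
p,Rr,s=pose(); print(p,s['gripper_width'],yaw(Rr),s['contact_force'],s['moment'])
im,d,T=shot('wrist','w7')
```

```text
[459.41485486 237.19374456  30.55005669] 73.39246130625453 -0.028012498606519817 [ 0.47044888 -0.33924479  0.686384  ] [-0.09107544 -0.10555023  0.02981585]
```

View pics/w7.png

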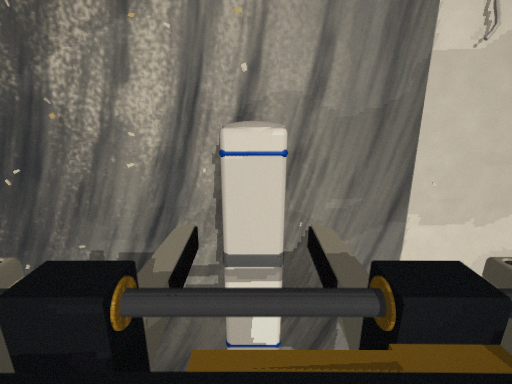

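apply_moves([
  [0, 0, 0, 0, 0, 0, 0],
  [0, 0, 0, 0, 0, 0, 0.3],
  [0, 0, 0, 0, 0, 0, 1],
  [0, 0, 0, 0, 0, 0, 1],
  [0, 0, 0, 0, 0, 0, 1],
  [0, 0, 0, 0, 0, 0, 1],
  [0, 0, 0, 0, 0, 0, 1],
  [0, 0, -0.05, 0, 0, 0, 1],
  [0, 0, -0.1, 0, 0, 0, 1],
  [0, 0, -0.15, 0, 0, 0, 1],
])

```text
clock: 13.65
position: [458.4, 236.9, 45.0]
tcp_rot: [0.0, 1.0, -0.014, -0.001]
contact_force: [0.7, 0.4, -3.6]
gripper_width: 34.0
```

apply_moves([
  [0, 0, -0.2, 0, 0, 0, 1],
  [0, 0, -0.2, 0, 0, 0, 1],
  [0, 0, -0.2, 0, 0, 0, 1],
  [0, 0, -0.15, 0, 0, 0, 1],
  [0, 0, -0.1, 0, 0, 0, 1],
  [0, 0, -0.05, 0, 0, 0, 1],
  [0, 0, 0, 0, 0, 0, 1],
  [0, 0, 0, 0, 0, 0, 1],
  [0, 0, 0, 0, 0, 0, 1],
  [0, 0, 0, 0, 0, 0, 1],
])

```text
clock: 14.65
position: [458.8, 237.0, 89.8]
tcp_rot: [0.0, 1.0, -0.014, -0.0]
contact_force: [-0.6, 0.0, -4.1]
gripper_width: 33.8
```

Run:
```python
from plan import *
for i in range(3):
    p,Rr,s=pose(); print(p,s['gripper_width'],s['contact_force'],s['moment'],s['effort'].round(2))
    shot(['wrist','scene','top'][i],['w8','s8','t8'][i])
im=load('s8')[0]; cv2.imwrite('pics/s8c.png',cv2.resize(im[180:340,140:340,::-1],None,fx=4,fy=3.75))
```

```text
[458.83866827 237.03817674  89.76546817] 33.847383191214355 [-0.63744159  0.01240535 -4.10333348] [-0.18322431 -0.07099237  0.02783162] [ 0.000e+00 -4.538e+01 -2.367e+01  1.700e-01 -4.000e-02 -0.000e+00]
[458.88620532 237.0554761   89.81148669] 33.69551311125464 [ 0.17939078  0.05609736 -3.4423662 ] [-0.16333151 -0.07826013  0.02688618] [ 0.000e+00 -4.535e+01 -2.366e+01  1.700e-01 -4.000e-02 -0.000e+00]
[458.93539275 237.07197878  89.89674861] 33.451215863207345 [ 0.17195766  0.27720903 -3.35049689] [-0.19371402 -0.00321083  0.02485381] [ 0.000e+00 -4.532e+01 -2.365e+01  1.700e-01 -4.000e-02 -0.000e+00]
```

View pics/w8.png

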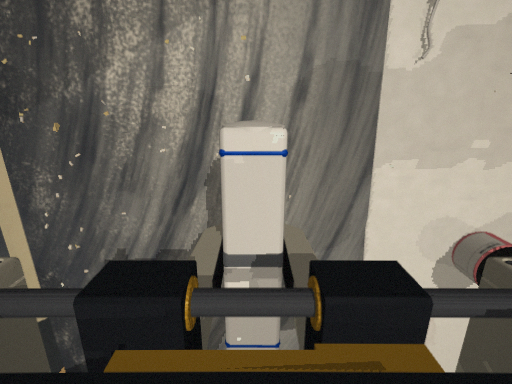

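View pics/s8c.png

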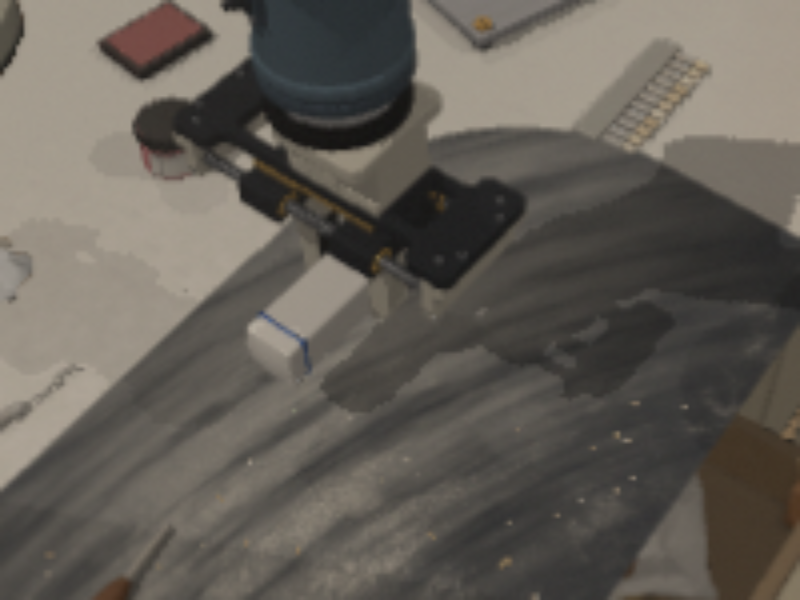

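Run:
```python
from plan import *
M=[];F=[]
for i in range(8):
    p,Rr,s=pose(); M.append(s['moment']);F.append(s['contact_force']); arm.camera('wrist')
print(np.mean(M,0),np.std(M,0),np.mean(F,0),s['effort'].round(3),s['clock'])
```

```text
[-0.18389429 -0.08537425 -0.00346795] [0.02610339 0.0302772  0.02780345] [-0.32827751  0.1596733  -3.94834234] [-1.0000e-03 -4.5301e+01 -2.3682e+01  1.6900e-01 -4.5000e-02  0.0000e+00] 15.15
```

apply_moves([
  [0, 0, -0.1, 0.1, 0, 0, 1],
  [0, 0, -0.2, 0.3, 0, 0, 1],
  [0, 0, -0.3, 0.4, 0, 0, 1],
  [0, 0, -0.3, 0.5, 0, 0, 1],
  [0, 0, -0.3, 0.5, 0, 0, 1],
  [0, 0, -0.3, 0.4, 0, 0, 1],
  [0, 0, -0.2, 0.3, 0, 0, 1],
  [0, 0, -0.1, 0.1, 0, 0, 1],
  [0, 0, 0, 0, 0, 0, 1],
  [0, 0, 0, 0, 0, 0, 1],
])

```text
clock: 16.2
position: [458.6, 227.1, 179.1]
tcp_rot: [-0.129, 0.992, -0.014, 0.002]
contact_force: [-0.1, -0.0, -3.3]
gripper_width: 33.9
```

Run:
```python
from plan import *
import fk
from scipy.optimize import least_squares
p,Rr,s=pose(); print(p,s['gripper_width'],s['joints'],s['contact_force'],s['moment'],s['dq'].round(3))
print(Rr.as_matrix().round(3)); print(fk.rot(s['joints']).as_matrix().round(3))
D=fk.DATA+[(s['joints'],p)]
f=lambda k:np.concatenate([fk.fk(q,k)-p for q,p in D])
o=least_squares(f,[110,0,221,534,60,425,341]); print(o.x.round(2),np.abs(o.fun).max())
np.save('k.npy',o.x)
```

```text
[458.64806972 227.10879334 179.13644234] 33.89310001656279 [ 0.06224572  0.19693531  1.81481144  0.28741699  1.12264374 -0.03403645] [-0.07722831 -0.02161348 -3.31824696] [-0.43343718 -0.01062391  0.03740164] [ 0.009  0.008  0.005 -0.001 -0.    -0.002]
[[ 1.    -0.027  0.007]
 [-0.028 -0.966  0.256]
 [-0.    -0.257 -0.967]]
[[ 1.    -0.027  0.007]
 [-0.028 -0.966  0.256]
 [-0.    -0.257 -0.967]]
[1.1080e+02 2.0000e-02 2.2172e+02 5.3440e+02 6.0220e+01 4.2589e+02
 3.4187e+02] 0.008650718459335849
```

```bash
cat >> fk.py <<'E'
K=np.load('k.npy')
LO=np.array([-3.14,-.91,.19,-1.22,.22,-3.12]);HI=np.array([3.14,2.08,2.58,4.36,2.71,3.12])
def ik(p,Rt,q0,tol=.5):
    def f(q): return np.r_[(fk(q,K)-p)/100,(rot(q).inv()*Rt).as_rotvec()]
    o=least_squares(f,np.clip(q0,LO+.02,HI-.02),bounds=(LO+.01,HI-.01),xtol=1e-12,ftol=1e-12)
    return o.x,np.linalg.norm(o.fun)
E
python3 - <<'E'
from plan import *
import fk
s=arm.read_state(); q0=s['joints']
for ph in range(-180,180,15):
    a=np.radians(ph); z=np.array([np.cos(a),np.sin(a),0]); y=np.array([0,0,1.]); x=np.cross(y,z)
    Rt=fk.R.from_matrix(np.c_[x,y,z]); bar=np.array([600,-115,95.]); p=bar-10.5*z
    best=None
    for s4 in [(0,0),(1.5,2.8),(1.5,0),(1.5,-2.),(3,0),(3,2.),(3,-2),(-1,1),(-1,-1)]:
        q,e=fk.ik(p,Rt,[q0[0],.5,1.6,s4[0],1.2,s4[1]])
        if e<1e-3 and (best is None or abs(q-q0).max()<abs(best-q0).max()): best=q
    if best is not None:
        q=best; pw=fk.fk(q,np.r_[fk.K[:6],0]); print(ph,q.round(2),'wrist',pw.round(0),'forearm tilt',np.degrees(q[1]+q[2]-np.pi/2).round(0))
E
```

```text
-165 [-0.14  1.51  0.29 -1.08  2.68  0.54] wrist [940. -24.  95.] forearm tilt 13.0
-150 [-0.05  1.41  0.54 -1.05  2.46  0.63] wrist [905.  61.  95.] forearm tilt 22.0
-135 [ 0.03  1.3   0.8  -1.08  2.25  0.71] wrist [849. 134.  95.] forearm tilt 30.0
-120 [ 0.1   1.21  1.05 -1.14  2.04  0.79] wrist [776. 190.  95.] forearm tilt 39.0
-45 [0.07 0.99 2.22 3.99 1.61 1.62] wrist [351. 134.  95.] forearm tilt 94.0
-30 [-0.17  1.06  2.39  3.51  1.86  1.68] wrist [295.  61.  95.] forearm tilt 108.0
-15 [-0.53  1.14  2.48  2.84  2.03  1.43] wrist [260. -24.  95.] forearm tilt 117.0
0 [-0.85  1.11  2.45  2.24  1.84  1.24] wrist [ 248. -115.   95.] forearm tilt 114.0
15 [-1.01  1.02  2.32  1.86  1.63  1.38] wrist [ 260. -206.   95.] forearm tilt 101.0
30 [-1.05  0.97  2.13  1.57  1.57  1.61] wrist [ 295. -291.   95.] forearm tilt 88.0
45 [-1.02  0.97  1.91  1.34  1.63  1.82] wrist [ 351. -364.   95.] forearm tilt 75.0
60 [-0.97  1.01  1.67  1.17  1.76  1.99] wrist [ 424. -420.   95.] forearm tilt 64.0
75 [-0.89  1.08  1.43  1.04  1.93  2.1 ] wrist [ 509. -455.   95.] forearm tilt 54.0
90 [-0.81  1.16  1.19  0.94  2.11  2.19] wrist [ 600. -467.   95.] forearm tilt 44.0
105 [-0.72  1.25  0.94  0.86  2.32  2.24] wrist [ 691. -455.   95.] forearm tilt 35.0
120 [-0.62  1.35  0.68  0.79  2.52  2.26] wrist [ 776. -420.   95.] forearm tilt 27.0
```

Run:
```python
from plan import *
import fk
s=arm.read_state(); q0=s['joints']
B0=down(-.029)   # tool R when lying; tilt about its x by t
for t in (40,45,50):
    Rl=B0*fk.R.from_rotvec([np.radians(t),0,0]); z=Rl.as_matrix()[:,2]
    for h in (20,120):
        q,e=fk.ik(np.array([459.,237,h])-14*z,Rl,q0); print('lie',t,z.round(2),q.round(2),e)
    for dpsi in (-40,-20,0,20,40):
        Rf=fk.R.from_euler('z',dpsi,degrees=True)*B0*fk.R.from_rotvec([np.radians(t-90),0,0]); z=Rf.as_matrix()[:,2]
        q,e=fk.ik(np.array([600.,-115,95])-14*z,Rf,[0,.5,1.6,-.5,1.2,0]); print(' up',t,dpsi,z.round(2),q.round(2),round(e,4),'wrist',fk.fk(q,np.r_[fk.K[:6],0]).round(0))
```

```text
lie 40 [ 0.02  0.64 -0.77] [-0.23  0.52  2.07  0.89  0.95 -0.88] 1.3442582934677592e-15
lie 40 [ 0.02  0.64 -0.77] [-0.23  0.32  2.    0.77  1.12 -0.66] 4.080207257534633e-12
 up 40 -40 [-0.51 -0.57 -0.64] [-0.03  0.89  1.11 -0.64  1.75  0.79] 0.0 wrist [781.  89. 324.]
 up 40 -20 [-0.28 -0.71 -0.64] [ 0.04  0.78  1.35 -0.78  1.49  0.68] 0.0 wrist [701. 138. 324.]
 up 40 0 [-0.02 -0.77 -0.64] [ 0.08  0.66  1.6  -0.95  1.21  0.62] 0.0 wrist [608. 157. 324.]
 up 40 20 [ 0.24 -0.73 -0.64] [ 0.06  0.55  1.85 -1.2   0.92  0.61] 0.0 wrist [514. 144. 324.]
 up 40 40 [ 0.48 -0.6  -0.64] [-0.05  0.42  1.98 -1.21  0.62  0.29] 0.144 wrist [467.  88. 357.]
lie 45 [ 0.02  0.71 -0.71] [-0.28  0.56  2.07  0.94  1.01 -0.98] 3.3297690828329177e-15
lie 45 [ 0.02  0.71 -0.71] [-0.28  0.36  2.02  0.84  1.17 -0.76] 7.271164701805363e-11
 up 45 -40 [-0.47 -0.53 -0.71] [-0.05  0.84  1.15 -0.59  1.68  0.77] 0.0 wrist [767.  73. 347.]
 up 45 -20 [-0.26 -0.66 -0.71] [ 0.01  0.74  1.37 -0.72  1.44  0.64] 0.0 wrist [693. 119. 347.]
 up 45 0 [-0.02 -0.71 -0.71] [ 0.04  0.63  1.6  -0.87  1.17  0.54] 0.0 wrist [60
[... 157 characters left out ...]
 -1.21  0.57  0.27] 0.0637 wrist [460.  76. 361.]
lie 50 [ 0.02  0.77 -0.64] [-0.33  0.61  2.08  0.99  1.07 -1.08] 1.618580410076007e-14
lie 50 [ 0.02  0.77 -0.64] [-0.33  0.4   2.04  0.9   1.22 -0.85] 1.2367017116788818e-15
 up 50 -40 [-0.43 -0.48 -0.77] [-0.07  0.79  1.2  -0.54  1.62  0.76] 0.0 wrist [752.  56. 368.]
 up 50 -20 [-0.24 -0.6  -0.77] [-0.02  0.7   1.39 -0.66  1.38  0.6 ] 0.0 wrist [684.  98. 368.]
 up 50 0 [-0.02 -0.64 -0.77] [ 0.    0.59  1.61 -0.79  1.13  0.46] 0.0 wrist [607. 114. 368.]
 up 50 20 [ 0.2  -0.61 -0.77] [-0.02  0.48  1.81 -0.95  0.84  0.32] 0.0 wrist [528. 102. 368.]
 up 50 40 [ 0.4  -0.5  -0.77] [-0.1   0.38  2.   -1.15  0.53  0.19] 0.0 wrist [458.  64. 368.]
```

```bash
cat >> plan.py <<'E'
def path(poses,grip,dec=2):
    p,Rc=poses[0]; p=np.array(p,float); rows=[]
    for i,(tp,tR) in enumerate(poses[1:]):
        dl=np.round(Rc.inv().apply(np.array(tp)-p)/50,dec); rv=np.round((Rc.inv()*tR).as_rotvec()/.1,dec)
        g=grip[i] if hasattr(grip,'__len__') else grip
        rows.append([float(x)+0 for x in np.r_[dl,rv,g]]); p=p+Rc.apply(dl*50); Rc=Rc*R.from_rotvec(rv*.1)
    print('max',np.abs([r[:6] for r in rows]).max(0),'end',p.round(1))
    while len(rows)%10: rows.append([0,0,0,0,0,0,rows[-1][6]])
    for k in range(0,len(rows),10):print(json.dumps(rows[k:k+10]))
    return p,Rc
def ss(n): # smoothstep samples
    t=np.linspace(0,1,n+1); return t*t*(3-2*t)
E
python3 - <<'E'
from plan import *
B=down(-.029); tilt=lambda t:B*R.from_rotvec([t,0,0])
p,Rr,s=pose(); print(p)
a=p+[0,0,.4]; b=np.array([459.2,237.2,32.5])
w=ss(18)
end=path([(a+(b-a)*u,tilt(.2595*(1-min(1,1.3*u)))) for u in w],1)
E
```

```text
[458.64806972 227.10879334 179.13644234]
max [0.01 0.03 0.25 0.28 0.   0.  ] end [459.4 237.1  32.7]
[[0.0, 0.0, 0.03, -0.03, 0.0, 0.0, 1.0], [0.0, 0.02, 0.07, -0.09, 0.0, 0.0, 1.0], [0.0, 0.02, 0.11, -0.13, 0.0, 0.0, 1.0], [0.0, 0.03, 0.16, -0.18, 0.0, 0.0, 1.0], [0.0, 0.02, 0.18, -0.21, 0.0, 0.0, 1.0], [0.0, 0.03, 0.2, -0.23, 0.0, 0.0, 1.0], [0.0, 0.02, 0.23, -0.26, 0.0, 0.0, 1.0], [0.0, 0.02, 0.24, -0.28, 0.0, 0.0, 1.0], [0.0, 0.01, 0.24, -0.28, 0.0, 0.0, 1.0], [0.0, 0.01, 0.25, -0.28, 0.0, 0.0, 1.0]]
[[0.0, 0.0, 0.24, -0.27, 0.0, 0.0, 1.0], [0.0, -0.01, 0.22, -0.26, 0.0, 0.0, 1.0], [0.0, -0.01, 0.21, -0.1, 0.0, 0.0, 1.0], [0.0, -0.02, 0.18, 0.0, 0.0, 0.0, 1.0], [0.0, -0.01, 0.16, 0.0, 0.0, 0.0, 1.0], [0.01, 0.0, 0.11, 0.0, 0.0, 0.0, 1.0], [0.0, -0.01, 0.08, 0.0, 0.0, 0.0, 1.0], [0.0, 0.0, 0.02, 0.0, 0.0, 0.0, 1.0], [0, 0, 0, 0, 0, 0, 1.0], [0, 0, 0, 0, 0, 0, 1.0]]
```

apply_moves([
  [0, 0, 0.03, -0.03, 0, 0, 1],
  [0, 0.02, 0.07, -0.09, 0, 0, 1],
  [0, 0.02, 0.11, -0.13, 0, 0, 1],
  [0, 0.03, 0.16, -0.18, 0, 0, 1],
  [0, 0.02, 0.18, -0.21, 0, 0, 1],
  [0, 0.03, 0.2, -0.23, 0, 0, 1],
  [0, 0.02, 0.23, -0.26, 0, 0, 1],
  [0, 0.02, 0.24, -0.28, 0, 0, 1],
  [0, 0.01, 0.24, -0.28, 0, 0, 1],
  [0, 0.01, 0.25, -0.28, 0, 0, 1],
])

```text
clock: 17.2
position: [458.8, 233.4, 92.3]
tcp_rot: [-0.031, 0.999, -0.014, 0.0]
contact_force: [-0.1, -0.3, -4.0]
gripper_width: 33.6
```

apply_moves([
  [0, 0, 0.24, -0.27, 0, 0, 1],
  [0, -0.01, 0.22, -0.26, 0, 0, 1],
  [0, -0.01, 0.21, -0.1, 0, 0, 1],
  [0, -0.02, 0.18, 0, 0, 0, 1],
  [0, -0.01, 0.16, 0, 0, 0, 1],
  [0.01, 0, 0.11, 0, 0, 0, 1],
  [0, -0.01, 0.08, 0, 0, 0, 1],
  [0, 0, 0.02, 0, 0, 0, 1],
  [0, 0, 0, 0, 0, 0, 1],
  [0, 0, 0, 0, 0, 0, 1],
])

```text
clock: 18.2
position: [459.9, 237.2, 32.9]
tcp_rot: [-0.0, 1.0, -0.014, 0.0]
contact_force: [-0.5, -0.1, -4.4]
gripper_width: 34.0
```

Run:
```python
from plan import *
M=[]
for i in range(3):
    p,Rr,s=pose(); M.append(s['moment']); arm.camera('wrist')
print(p,s['gripper_width'],Rr.as_matrix().round(3),s['contact_force'],np.mean(M,0),s['clock'])
shot('wrist','w9')
```

```text
[459.90192071 237.29556829  32.89072588] 33.71543126955395 [[ 1.    -0.028  0.001]
 [-0.028 -1.     0.   ]
 [ 0.001 -0.    -1.   ]] [-0.45411922  0.57234284 -3.51343482] [-0.19987215 -0.07803107  0.02731404] 18.3
```

View pics/w9.png

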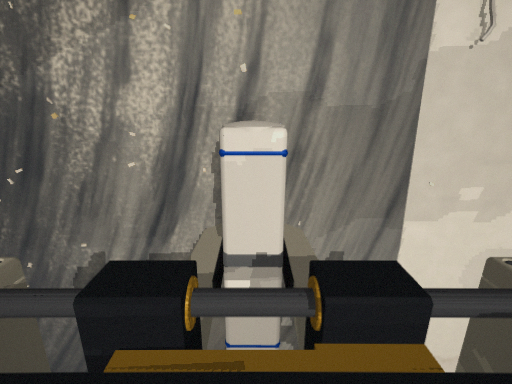

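apply_moves([
  [0, 0, 0.01, 0, 0, 0, 1],
  [0, 0, 0.01, 0, 0, 0, 1],
  [0, 0, 0.01, 0, 0, 0, 1],
  [0, 0, 0.01, 0, 0, 0, 1],
  [0, 0, 0, 0, 0, 0, 1],
  [0, 0, 0, 0, 0, 0, 0.1],
  [0, 0, 0, 0, 0, 0, -0.2],
  [0, 0, 0, 0, 0, 0, -0.5],
  [0, 0, 0, 0, 0, 0, -0.5],
  [0, 0, 0, 0, 0, 0, -0.5],
])

```text
clock: 19.4
position: [459.7, 237.3, 30.7]
tcp_rot: [-0.0, 1.0, -0.014, 0.0]
contact_force: [0.2, 0.3, 0.5]
gripper_width: 67.6
```

Run:
```python
from plan import *
p,Rr,s=pose(); print(p,s['gripper_width'],s['contact_force'],s['moment'],yaw(Rr))
B=down(-.028); tilt=lambda t:B*R.from_rotvec([t,0,0])
bar=np.array([p[0],p[1],20.0]); 
w=ss(14)
def pz(u):
    t=np.radians(45)*u; Rt=tilt(t); s_=10.8+min(1,u*4)*3.7
    return bar-s_*Rt.as_matrix()[:,2],Rt
P0=(p,B)
path([P0]+[pz(u) for u in w[1:]],-.5)
```

```text
[459.72069117 237.3056891   30.65043031] 67.56962293727064 [0.2459432  0.25267178 0.50716432] [-0.06461317 -0.0979649   0.01319933] -0.028021630043487875
max [0.   0.03 0.02 0.84 0.   0.  ] end [459.4 227.1  30.3]
[[0.0, 0.0, -0.01, 0.11, 0.0, 0.0, -0.5], [0.0, 0.01, -0.01, 0.33, 0.0, 0.0, -0.5], [0.0, 0.01, -0.02, 0.49, 0.0, 0.0, -0.5], [0.0, 0.02, -0.02, 0.63, 0.0, 0.0, -0.5], [0.0, 0.02, -0.02, 0.73, 0.0, 0.0, -0.5], [0.0, 0.02, 0.01, 0.8, 0.0, 0.0, -0.5], [0.0, 0.03, 0.0, 0.84, 0.0, 0.0, -0.5], [0.0, 0.02, 0.0, 0.83, 0.0, 0.0, -0.5], [0.0, 0.03, 0.0, 0.8, 0.0, 0.0, -0.5], [0.0, 0.02, 0.0, 0.74, 0.0, 0.0, -0.5]]
[[0.0, 0.01, 0.0, 0.63, 0.0, 0.0, -0.5], [0.0, 0.02, 0.0, 0.49, 0.0, 0.0, -0.5], [0.0, 0.01, 0.0, 0.32, 0.0, 0.0, -0.5], [0.0, 0.0, 0.0, 0.11, 0.0, 0.0, -0.5], [0, 0, 0, 0, 0, 0, -0.5], [0, 0, 0, 0, 0, 0, -0.5], [0, 0, 0, 0, 0, 0, -0.5], [0, 0, 0, 0, 0, 0, -0.5], [0, 0, 0, 0, 0, 0, -0.5], [0, 0, 0, 0, 0, 0, -0.5]]
```

apply_moves([
  [0, 0, -0.02, 0.11, 0, 0, -0.5],
  [0, 0.01, -0.02, 0.33, 0, 0, -0.5],
  [0, 0.01, -0.02, 0.49, 0, 0, -0.5],
  [0, 0.02, -0.02, 0.63, 0, 0, -0.5],
  [0, 0.02, -0.01, 0.73, 0, 0, -0.5],
  [0, 0.02, 0.01, 0.8, 0, 0, -0.5],
  [0, 0.03, 0, 0.84, 0, 0, -0.5],
  [0, 0.02, 0, 0.83, 0, 0, -0.5],
  [0, 0.03, 0, 0.8, 0, 0, -0.5],
  [0, 0.02, 0, 0.74, 0, 0, -0.5],
])

```text
clock: 20.4
position: [460.1, 228.2, 32.4]
tcp_rot: [-0.311, 0.95, -0.014, 0.006]
contact_force: [-0.4, 0.3, -1.7]
gripper_width: 69.7
```

apply_moves([
  [0, 0.01, 0, 0.63, 0, 0, -0.5],
  [0, 0.02, 0, 0.49, 0, 0, -0.5],
  [0, 0.01, 0, 0.32, 0, 0, -0.5],
  [0, 0, 0, 0.11, 0, 0, -0.5],
  [0, 0, 0, 0, 0, 0, -0.5],
  [0, 0, 0, 0, 0, 0, -0.5],
  [0, 0, 0, 0, 0, 0, -0.3],
  [0, 0, 0, 0, 0, 0, -0.2],
  [0, 0, 0, 0, 0, 0, -0.1],
  [0, 0, 0, 0, 0, 0, -0.1],
])

```text
clock: 21.4
position: [459.3, 227.3, 30.8]
tcp_rot: [-0.382, 0.924, -0.013, 0.005]
contact_force: [0.9, -1.0, -0.0]
gripper_width: 51.4
```

Run:
```python
from plan import *
p,Rr,s=pose(); print(p,s['gripper_width'],s['contact_force'],s['moment'],s['joints'].round(3)); print(Rr.as_matrix().round(3))
z=Rr.as_matrix()[:,2]; print('bar axis point 14.5 ahead',p+14.5*z,'tip',p+25*z)
shot('wrist','w10'); im,_,_=shot('scene','s10'); cv2.imwrite('pics/s10c.png',cv2.resize(im[160:340,140:340,::-1],None,fx=4,fy=3.3))
```

```text
[459.27874713 227.274113    30.797969  ] 51.373946462845524 [ 0.90514434 -1.03543928 -0.01403291] [-0.33860806 -0.05419893 -0.02671658] [-0.279  0.561  2.072  0.943  1.009 -0.981]
[[ 1.    -0.019  0.02 ]
 [-0.028 -0.707  0.706]
 [ 0.    -0.707 -0.707]]
bar axis point 14.5 ahead [459.56506689 237.51761618  20.53937924] tip [459.77240189 244.93532537  13.11074528]
```

View pics/w10.png

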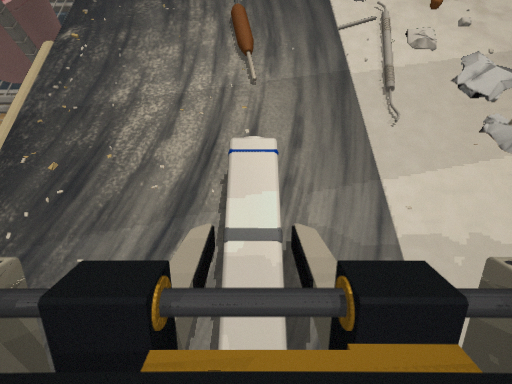

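View pics/s10c.png

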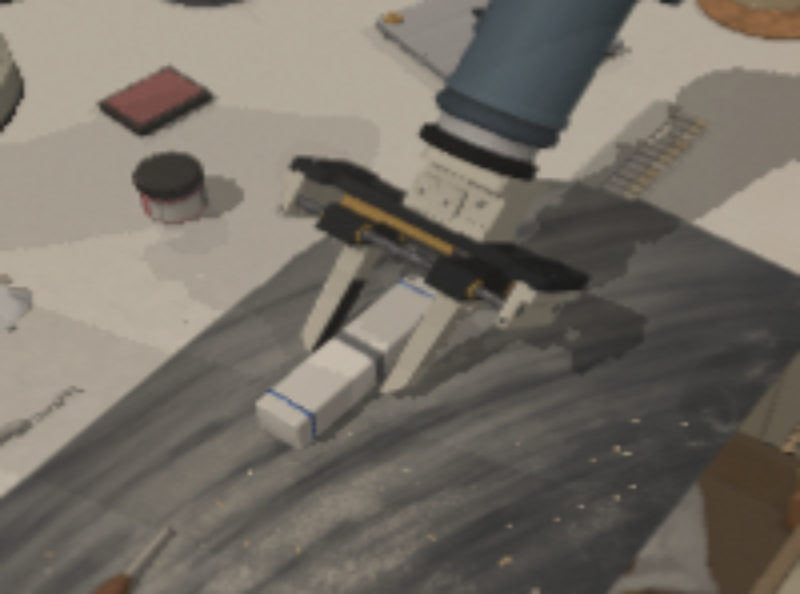

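apply_moves([
  [0, 0, 0, 0, 0, 0, 0.1],
  [0, 0, 0, 0, 0, 0, 0.3],
  [0, 0, 0, 0, 0, 0, 1],
  [0, 0, 0, 0, 0, 0, 1],
  [0, 0, 0, 0, 0, 0, 1],
  [0, 0, 0, 0, 0, 0, 1],
  [0, -0.04, -0.04, 0, 0, 0, 1],
  [0, -0.1, -0.1, 0, 0, 0, 1],
  [0, -0.2, -0.2, 0, 0, 0, 1],
  [0, -0.25, -0.25, 0, 0, 0, 1],
])

```text
clock: 22.5
position: [458.7, 227.1, 72.6]
tcp_rot: [-0.382, 0.924, -0.013, 0.005]
contact_force: [-0.1, 0.4, -3.4]
gripper_width: 33.8
```

Run:
```python
from plan import *
import fk
p,Rr,s=pose(); print(p,s['gripper_width'],s['contact_force'],s['dq'].round(3))
B=down(-.028); tilt=lambda t:B*R.from_rotvec([t,0,0])
R0=tilt(np.radians(45)); c0=np.array([459.3,227.3,30.9])+R0.apply([0,-.59*50,-.59*50])
print('cmd',c0)
bar0=c0+14.5*R0.as_matrix()[:,2]; bar1=np.array([600.4,-114.5,150]); via=np.array([470,225,150])
w=ss(29); poses=[]
q=s['joints'];
for u in w:
    t=np.radians(45-90*u); Rt=tilt(t); b=bar0+(bar1-bar0)*u; b[2]=bar0[2]+(bar1[2]-bar0[2])*min(1,2.2*u)
    pp=b-14.5*Rt.as_matrix()[:,2]; poses.append((pp,Rt)); qn,e=fk.ik(pp,Rt,q); 
    if e>1e-4: print('ik',u,e)
    dq=np.abs(qn-q).max(); q=qn
    if dq>.15: print(u,dq/.1)
print(q)
path(poses,1)
```

```text
[458.74568962 227.05304837  72.5576866 ] 33.77508949483543 [-0.05422268  0.38856813 -3.44112543] [-0.001 -0.382 -0.086 -0.195  0.286  0.408]
cmd [459.3        227.3         72.61930009]
[ 0.043585    0.55444825  1.5667418  -0.84241215  1.23795792  0.45216903]
max [0.16 0.34 0.29 0.81 0.   0.  ] end [ 600.6 -104.2  160.5]
[[0.01, 0.01, -0.03, -0.05, 0.0, 0.0, 1.0], [0.03, 0.01, -0.07, -0.16, 0.0, 0.0, 1.0], [0.05, 0.04, -0.13, -0.26, 0.0, 0.0, 1.0], [0.07, 0.04, -0.16, -0.34, 0.0, 0.0, 1.0], [0.08, 0.06, -0.2, -0.43, 0.0, 0.0, 1.0], [0.09, 0.09, -0.24, -0.5, 0.0, 0.0, 1.0], [0.11, 0.11, -0.25, -0.56, 0.0, 0.0, 1.0], [0.12, 0.13, -0.28, -0.63, 0.0, 0.0, 1.0], [0.13, 0.17, -0.28, -0.67, 0.0, 0.0, 1.0], [0.14, 0.2, -0.29, -0.72, 0.0, 0.0, 1.0]]
[[0.14, 0.22, -0.29, -0.75, 0.0, 0.0, 1.0], [0.15, 0.26, -0.28, -0.77, 0.0, 0.0, 1.0], [0.15, 0.28, -0.26, -0.8, 0.0, 0.0, 1.0], [0.16, 0.32, -0.16, -0.81, 0.0, 0.0, 1.0], [0.15, 0.34, -0.02, -0.81, 0.0, 0.0, 1.0], [0.16, 0.33, 0.02, -0.81, 0.0, 0.0, 1.0], [0.15, 0.33, 0.04, -0.8, 0.0, 0.0, 1.0], [0.15, 0.31, 0.07, -0.77, 0.0, 0.0, 1.0], [0.14, 0.3, 0.09, -0.75, 0.0, 0.0, 1.0], [0.14, 0.28, 0.11, -0.72, 0.0, 0.0, 1.0]]
[[0.13, 0.25, 0.13, -0.67, 0.0, 0.0, 1.0], [0.12, 0.22, 0.13, -0.62, 0.0, 0.0, 1.0], [0.11, 0.2, 0.13, -0.57, 0.0, 0.0, 1.0], [0.09, 0.17, 0.13, -0.5, 0.0, 0.0, 1.0], [0.09, 0.13, 0.11, -0.42, 0.0, 0.0, 1.0], [0.06, 0.11, 0.1, -0.35, 0.0, 0.0, 1.0], [0.05, 0.08, 0.08, -0.25, 0.0, 0.0, 1.0], [0.03, 0.04, 0.05, -0.16, 0.0, 0.0, 1.0], [0.01, 0.02, 0.01, -0.06, 0.0, 0.0, 1.0], [0, 0, 0, 0, 0, 0, 1.0]]
```

apply_moves([
  [0.01, 0.01, -0.03, -0.05, 0, 0, 1],
  [0.03, 0.01, -0.07, -0.16, 0, 0, 1],
  [0.05, 0.04, -0.13, -0.26, 0, 0, 1],
  [0.07, 0.04, -0.16, -0.34, 0, 0, 1],
  [0.08, 0.06, -0.2, -0.43, 0, 0, 1],
  [0.09, 0.09, -0.24, -0.5, 0, 0, 1],
  [0.11, 0.11, -0.25, -0.56, 0, 0, 1],
  [0.12, 0.13, -0.28, -0.63, 0, 0, 1],
  [0.13, 0.17, -0.28, -0.67, 0, 0, 1],
  [0.14, 0.2, -0.29, -0.72, 0, 0, 1],
])

```text
clock: 23.5
position: [497.6, 134.8, 128.1]
tcp_rot: [-0.174, 0.985, -0.014, 0.001]
contact_force: [0.5, -0.1, -4.1]
gripper_width: 33.8
```

apply_moves([
  [0.14, 0.22, -0.29, -0.75, 0, 0, 1],
  [0.15, 0.26, -0.28, -0.77, 0, 0, 1],
  [0.15, 0.28, -0.26, -0.8, 0, 0, 1],
  [0.16, 0.32, -0.16, -0.81, 0, 0, 1],
  [0.15, 0.34, -0.02, -0.81, 0, 0, 1],
  [0.16, 0.33, 0.02, -0.81, 0, 0, 1],
  [0.15, 0.33, 0.04, -0.8, 0, 0, 1],
  [0.15, 0.31, 0.07, -0.77, 0, 0, 1],
  [0.14, 0.3, 0.09, -0.75, 0, 0, 1],
  [0.14, 0.28, 0.11, -0.72, 0, 0, 1],
])

```text
clock: 24.5
position: [567.7, -28.3, 162.3]
tcp_rot: [0.212, 0.977, -0.014, -0.004]
contact_force: [-0.6, -0.4, -4.0]
gripper_width: 33.9
```

apply_moves([
  [0.13, 0.25, 0.13, -0.67, 0, 0, 1],
  [0.12, 0.22, 0.13, -0.62, 0, 0, 1],
  [0.11, 0.2, 0.13, -0.57, 0, 0, 1],
  [0.09, 0.17, 0.13, -0.5, 0, 0, 1],
  [0.09, 0.13, 0.11, -0.42, 0, 0, 1],
  [0.06, 0.11, 0.1, -0.35, 0, 0, 1],
  [0.05, 0.08, 0.08, -0.25, 0, 0, 1],
  [0.03, 0.04, 0.05, -0.16, 0, 0, 1],
  [0.01, 0.02, 0.01, -0.06, 0, 0, 1],
  [0, 0, 0, 0, 0, 0, 1],
])

```text
clock: 25.5
position: [600.5, -104.2, 160.2]
tcp_rot: [0.383, 0.924, -0.013, -0.006]
contact_force: [0.8, -0.2, -3.3]
gripper_width: 33.9
```

Run:
```python
from plan import *
p,Rr,s=pose(); print(p,s['gripper_width'],s['contact_force'],s['dq'].round(3),s['joints'].round(3));print(Rr.as_matrix().round(3))
print(p+14.5*Rr.as_matrix()[:,2])
shot('top','t11'); shot('scene','s11'); shot('wrist','w11')
im=load('s11')[0]; cv2.imwrite('pics/s11c.png',cv2.resize(im[60:240,170:370,::-1],None,fx=4,fy=3.3))
im=load('t11')[0]; cv2.imwrite('pics/t11c.png',cv2.resize(im[110:270,240:400,::-1],None,fx=3.7,fy=3.7))
```

```text
[ 600.46606239 -104.20005025  160.17124352] 33.943910316003475 [ 0.80167824 -0.2400133  -3.26671513] [ 0.002 -0.011 -0.005  0.005 -0.002 -0.007] [ 0.044  0.554  1.567 -0.842  1.238  0.452]
[[ 1.    -0.02  -0.02 ]
 [-0.028 -0.707 -0.707]
 [-0.     0.707 -0.707]]
[ 600.17309801 -114.45069673  149.91997927]
```

View pics/s11c.png

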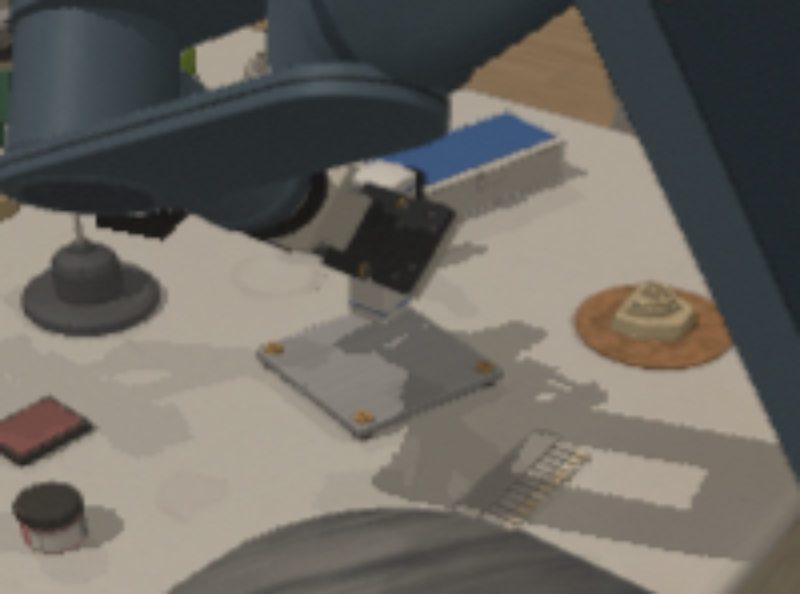

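View pics/t11c.png

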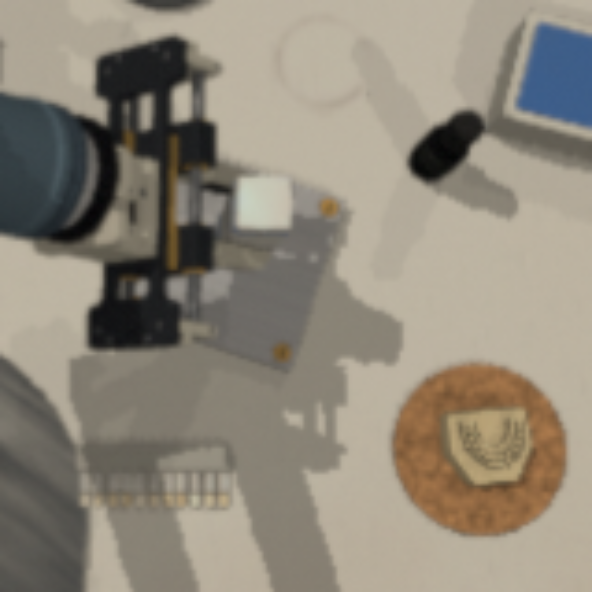

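View pics/w11.png

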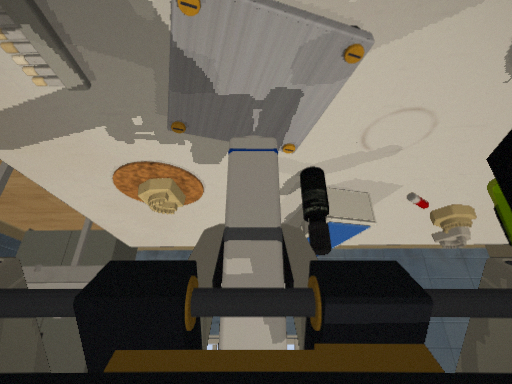

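Run:
```python
from plan import *
im,d,T=load('t11'); print(onplane(T,[[264/3.7+240-.4,203/3.7+110-.4]],225).round(1))
```

```text
[[ 599.7 -115.2  225. ]]
```

apply_moves([
  [0, -0.04, 0.04, 0, 0, 0, 1],
  [0, -0.08, 0.08, 0, 0, 0, 1],
  [0, -0.12, 0.12, 0, 0, 0, 1],
  [0, -0.13, 0.13, 0, 0, 0, 1],
  [0, -0.12, 0.12, 0, 0, 0, 1],
  [0, -0.1, 0.1, 0, 0, 0, 1],
  [0, -0.07, 0.07, 0, 0, 0, 1],
  [0, -0.04, 0.04, 0, 0, 0, 1],
  [0, -0.01, 0.01, 0, 0, 0, 1],
  [0, 0, 0, 0, 0, 0, 1],
])

```text
clock: 26.65
position: [600.7, -104.3, 110.3]
tcp_rot: [0.383, 0.924, -0.013, -0.005]
contact_force: [-0.3, -0.0, -3.3]
gripper_width: 33.7
```

Run:
```python
from plan import *
p,Rr,s=pose(); print(p,s['contact_force'],s['moment'],p+14.5*Rr.as_matrix()[:,2])
im,_,_=shot('scene','s12')
cv2.imwrite('pics/s12c.png',cv2.resize(im[110:200,220:320,::-1],None,fx=7,fy=6.5,interpolation=cv2.INTER_CUBIC))
shot('wrist','w12')
```

```text
[ 600.72728011 -104.3362511   110.34616909] [-0.32066449 -0.02890606 -3.25848534] [ 0.78133183 -0.06898949  0.03431581] [ 600.44341761 -114.59237679  100.10013043]
```

View pics/s12c.png

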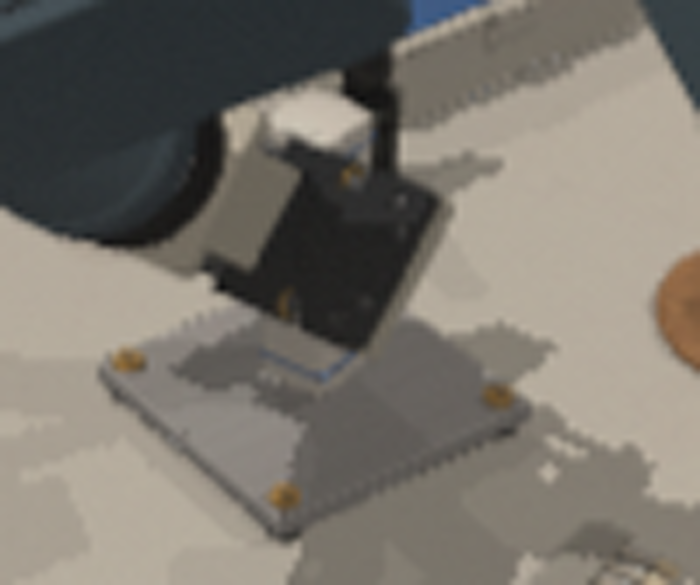

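View pics/w12.png

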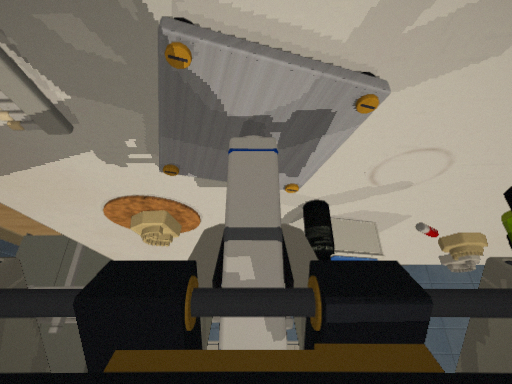

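apply_moves([
  [0, -0.01, 0.01, 0, 0, 0, 1],
  [0, -0.01, 0.01, 0, 0, 0, 1],
  [0, -0.01, 0.01, 0, 0, 0, 1],
  [0, -0.01, 0.01, 0, 0, 0, 1],
  [0, -0.01, 0.01, 0, 0, 0, 1],
  [0, 0, 0, 0, 0, 0, 1],
  [0, 0, 0, 0, 0, 0, 1],
  [0, 0, 0, 0, 0, 0, 1],
  [0, 0, 0, 0, 0, 0, 1],
  [0, 0, 0, 0, 0, 0, 1],
])

```text
clock: 27.75
position: [600.6, -104.3, 106.7]
tcp_rot: [0.383, 0.924, -0.013, -0.005]
contact_force: [0.9, 0.1, -3.2]
gripper_width: 33.9
```

apply_moves([
  [0, -0.01, 0.01, 0, 0, 0, 1],
  [0, 0, 0, 0, 0, 0, 1],
  [0, -0.01, 0.01, 0, 0, 0, 1],
  [0, 0, 0, 0, 0, 0, 1],
  [0, 0, 0, 0, 0, 0, 1],
  [0, 0, 0, 0, 0, 0, 1],
  [0, 0, 0, 0, 0, 0, 1],
  [0, 0, 0, 0, 0, 0, 1],
  [0, 0, 0, 0, 0, 0, 1],
  [0, 0, 0, 0, 0, 0, 1],
])

```text
clock: 28.75
position: [600.6, -104.3, 105.3]
tcp_rot: [0.383, 0.924, -0.013, -0.005]
contact_force: [-0.5, 0.2, -4.2]
gripper_width: 34.0
```

apply_moves([
  [0, -0.01, 0.01, 0, 0, 0, 1],
  [0, 0, 0, 0, 0, 0, 1],
  [0, 0, 0, 0, 0, 0, 1],
  [0, 0, 0, 0, 0, 0, 1],
  [0, 0, 0, 0, 0, 0, 1],
  [0, 0, 0, 0, 0, 0, 1],
  [0, 0, 0, 0, 0, 0, 1],
  [0, 0, 0, 0, 0, 0, 1],
  [0, 0, 0, 0, 0, 0, 1],
  [0, 0, 0, 0, 0, 0, 1],
])

```text
clock: 29.75
position: [600.6, -104.4, 104.5]
tcp_rot: [0.383, 0.924, -0.013, -0.005]
contact_force: [-0.1, 0.2, -2.9]
gripper_width: 33.9
```

apply_moves([
  [0, -0.01, 0.01, 0, 0, 0, 1],
  [0, 0, 0, 0, 0, 0, 1],
  [0, 0, 0, 0, 0, 0, 1],
  [0, 0, 0, 0, 0, 0, 1],
  [0, 0, 0, 0, 0, 0, 1],
  [0, 0, 0, 0, 0, 0, 1],
  [0, 0, 0, 0, 0, 0, 1],
  [0, 0, 0, 0, 0, 0, 1],
  [0, 0, 0, 0, 0, 0, 1],
  [0, 0, 0, 0, 0, 0, 1],
])

```text
clock: 30.75
position: [600.6, -104.3, 103.8]
tcp_rot: [0.383, 0.924, -0.013, -0.005]
contact_force: [0.7, -0.6, -3.6]
gripper_width: 34.0
```

apply_moves([
  [0, -0.005, 0.005, 0, 0, 0, 1],
  [0, 0, 0, 0, 0, 0, 1],
  [0, 0, 0, 0, 0, 0, 1],
  [0, -0.005, 0.005, 0, 0, 0, 1],
  [0, 0, 0, 0, 0, 0, 1],
  [0, 0, 0, 0, 0, 0, 1],
  [0, 0, 0, 0, 0, 0, 1],
  [0, 0, 0, 0, 0, 0, 1],
  [0, 0, 0, 0, 0, 0, 1],
  [0, 0, 0, 0, 0, 0, 1],
])

```text
clock: 31.75
position: [600.7, -104.4, 103.5]
tcp_rot: [0.383, 0.924, -0.013, -0.005]
contact_force: [-2.1, 1.5, 2.6]
gripper_width: 33.6
```

Run:
```python
from plan import *
F=[];M=[]
for i in range(3):
    p,Rr,s=pose(); F.append(s['contact_force']);M.append(s['moment']); shot('scene','s13')
print(np.mean(F,0),np.mean(M,0),p)
im=load('s13')[0]
cv2.imwrite('pics/s13c.png',cv2.resize(im[110:200,220:320,::-1],None,fx=7,fy=6.5,interpolation=cv2.INTER_CUBIC))
```

```text
[-1.75646444  2.12049042  3.52766149] [ 0.25399272  0.23779719 -0.19407377] [ 600.66990176 -104.38229481  103.50183381]
```

View pics/s13c.png

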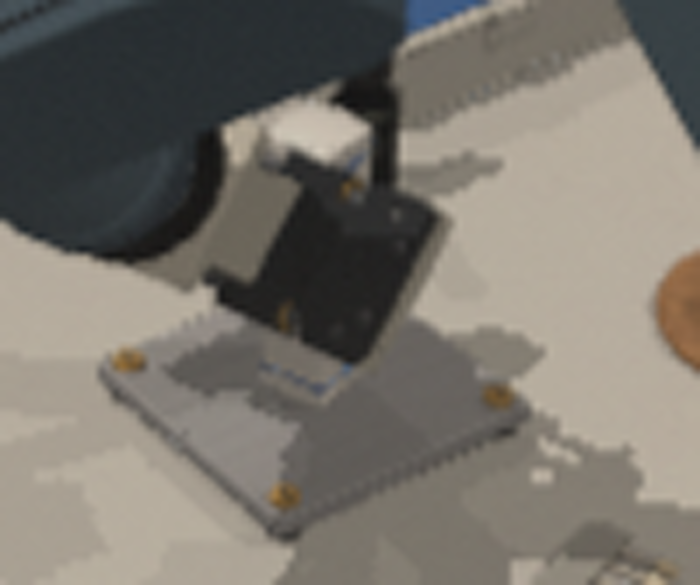

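apply_moves([
  [0, 0.005, -0.005, 0, 0, 0, 1],
  [0, 0, 0, 0, 0, 0, 1],
  [0, 0, 0, 0, 0, 0, 1],
  [0, 0, 0, 0, 0, 0, 0.2],
  [0, 0, 0, 0, 0, 0, 0.1],
  [0, 0, 0, 0, 0, 0, 0],
  [0, 0, 0, 0, 0, 0, -0.2],
  [0, 0, 0, 0, 0, 0, -0.5],
  [0, 0, 0, 0, 0, 0, -1],
  [0, 0, 0, 0, 0, 0, -1],
])

```text
clock: 32.9
position: [600.6, -104.3, 103.5]
tcp_rot: [0.383, 0.924, -0.013, -0.005]
contact_force: [0.2, -0.8, 0.6]
gripper_width: 73.8
```

Run:
```python
from plan import *
p,Rr,s=pose(); print(p,s['contact_force'],s['moment'],s['gripper_width'])
im,_,_=shot('scene','s14'); shot('wrist','w14')
cv2.imwrite('pics/s14c.png',cv2.resize(im[110:200,220:320,::-1],None,fx=7,fy=6.5,interpolation=cv2.INTER_CUBIC))
```

```text
[ 600.57014529 -104.33133193  103.48442062] [ 0.1832463  -0.75583089  0.55532493] [ 0.37444911 -0.09601224  0.02027356] 73.78961029005059
```

View pics/w14.png

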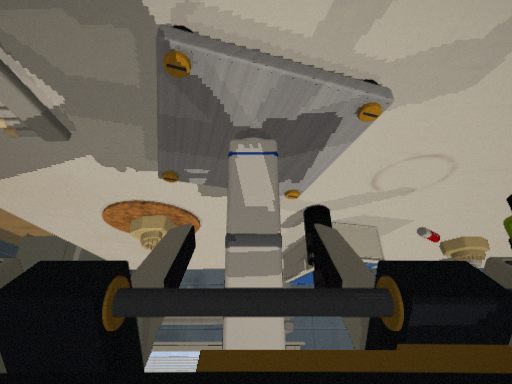

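Released, and the bar stands free between the fingers. I'll let the opening finish, then back out along the fingers.

apply_moves([
  [0, 0, 0, 0, 0, 0, -1],
  [0, 0, 0, 0, 0, 0, -1],
  [0, 0, 0, 0, 0, 0, -1],
  [0, 0, -0.05, 0, 0, 0, -1],
  [0, 0, -0.1, 0, 0, 0, -1],
  [0, 0, -0.15, 0, 0, 0, -1],
  [0, 0, -0.2, 0, 0, 0, -1],
  [0, 0, -0.25, 0, 0, 0, -1],
  [0, 0, -0.3, 0, 0, 0, -1],
  [0, 0, -0.3, 0, 0, 0, -1],
])

```text
clock: 34.0
position: [602.1, -55.4, 152.4]
tcp_rot: [0.383, 0.924, -0.013, -0.005]
contact_force: [0.4, 0.6, 0.1]
gripper_width: 93.3
```

apply_moves([
  [0, 0, -0.3, 0, 0, 0, -1],
  [0, 0, -0.3, 0, 0, 0, -1],
  [0, 0, -0.3, 0, 0, 0, -1],
  [0, 0, -0.3, 0, 0, 0, -1],
  [0, 0, -0.2, 0, 0, 0, -1],
  [0, 0, -0.1, 0, 0, 0, -1],
  [0, 0, 0, 0, 0, 0, -1],
  [0, 0, 0, 0, 0, 0, -1],
  [0, 0, 0, 0, 0, 0, -1],
  [0, 0, 0, 0, 0, 0, -1],
])

```text
clock: 35.0
position: [603.1, -4.0, 203.7]
tcp_rot: [0.383, 0.924, -0.013, -0.006]
contact_force: [0.5, -0.0, 0.8]
gripper_width: 92.8
```

Run:
```python
from plan import *
p,Rr,s=pose(); print(p,s['contact_force'],s['gripper_width'],s['clock'])
shot('scene','s15'); shot('wrist','w15'); shot('top','t15')
im=load('s15')[0]; cv2.imwrite('pics/s15c.png',cv2.resize(im[80:240,180:380,::-1],None,fx=3.9,fy=3.7))
im=load('t15')[0]; cv2.imwrite('pics/t15c.png',cv2.resize(im[110:270,180:400,::-1],None,fx=3.6,fy=3.6))
```

```text
[603.13189273  -4.02885528 203.71207264] [ 0.53629526 -0.03326133  0.80009654] 92.82624663149856 35.0
```

View pics/s15c.png

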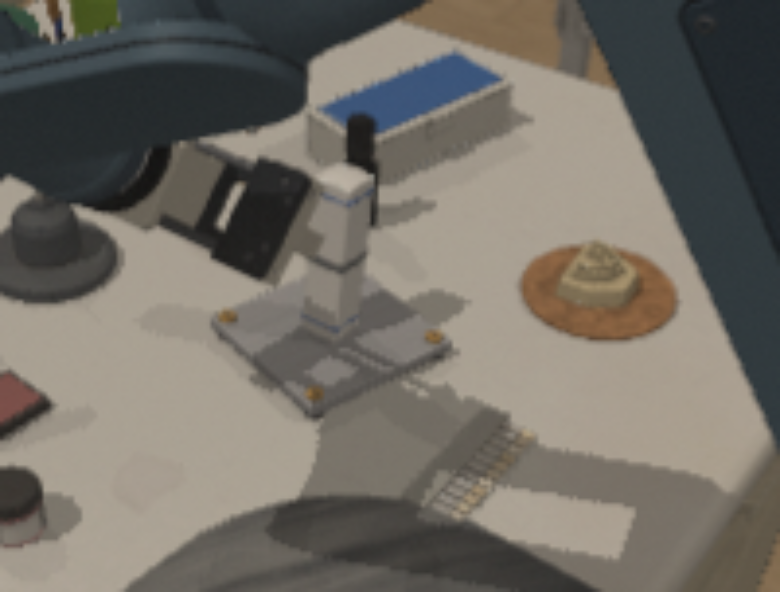

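View pics/t15c.png

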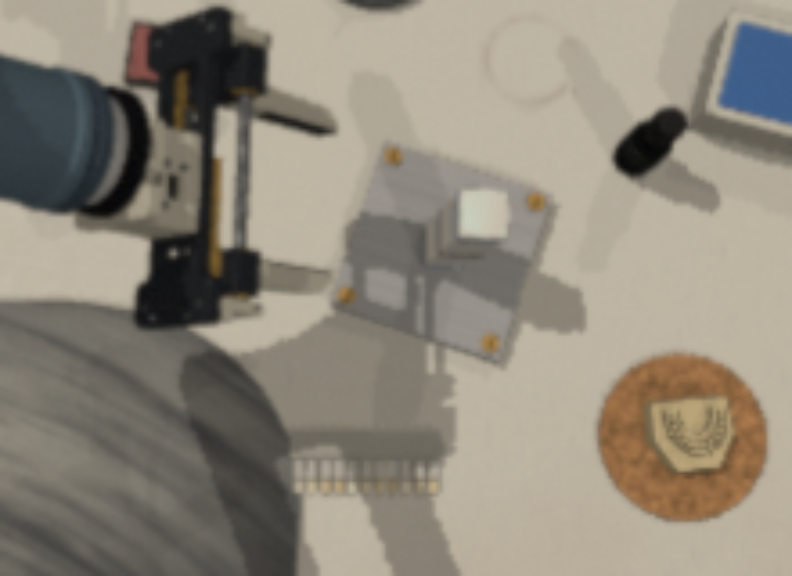

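View pics/w15.png

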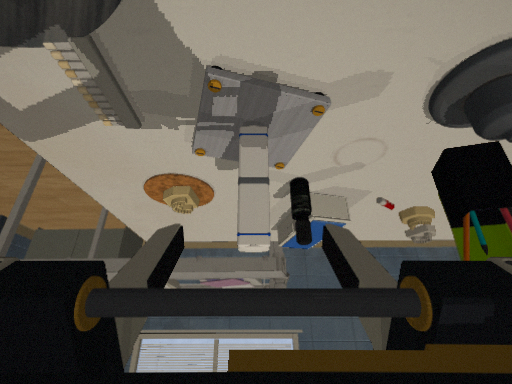

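The bar stands upright and alone on the plate, and the gripper is clear of it. I'll wait one second and check that nothing has drifted.

apply_moves([
  [0, 0, -0.1, 0, 0, 0, -1],
  [0, 0, -0.2, 0, 0, 0, -1],
  [0, 0, -0.2, 0, 0, 0, -1],
  [0, 0, -0.2, 0, 0, 0, -1],
  [0, 0, -0.1, 0, 0, 0, -1],
  [0, 0, 0, 0, 0, 0, -1],
  [0, 0, 0, 0, 0, 0, -1],
  [0, 0, 0, 0, 0, 0, -1],
  [0, 0, 0, 0, 0, 0, -1],
  [0, 0, 0, 0, 0, 0, -1],
])

```text
clock: 36.15
position: [604.1, 24.5, 232.2]
tcp_rot: [0.383, 0.924, -0.013, -0.006]
contact_force: [-0.1, -0.6, -0.1]
gripper_width: 93.0
```

Run:
```python
from plan import *
print(arm.read_state()['dq'].round(3), arm.read_state()['contact_force'])
shot('top','t16')
def top(fn):
    im,d,T=load(fn); g=im.astype(int); m=(g.min(2)>165).astype(np.uint8); m[:155]=0;m[185:]=0;m[:,:300]=0;m[:,328:]=0
    c=max(cv2.findContours(m,0,2)[0],key=cv2.contourArea); M=cv2.moments(c); e=(M['m10']/M['m00'],M['m01']/M['m00'])
    return e,M['m00'],onplane(T,[e],168).round(1)
for f in('t15','t16'): print(top(f))
a,b,c=load('t0' if 0 else 'top0')[0],load('t16')[0],None
for n,(x,y) in dict(jar=(198,156),spray=(360,149),shades=(283,239)).items():
    s=np.s_[y-14:y+14,x-24:x+24]; r=cv2.matchTemplate(b[y-20:y+20,x-30:x+30],a[s],cv2.TM_CCOEFF_NORMED); _,v,_,l=cv2.minMaxLoc(r); print(n,round(v,3),'shift',l[0]-6,l[1]-6)
```

```text
[ 0.001 -0.003 -0.002  0.001  0.001 -0.002] [-0.13797029 -0.64994813 -0.07028794]
((313.6326530612245, 168.578231292517), 122.5, array([[ 601.4, -128.7,  168. ]]))
((313.43220338983053, 168.6285310734463), 118.0, array([[ 601.3, -128.3,  168. ]]))
jar 0.309 shift -6 3
spray 0.994 shift 0 0
shades 0.688 shift 0 0
```

Run:
```python
from plan import *
im,d,T=load('t16')
cv2.imwrite('pics/t16c.png',cv2.resize(im[145:205,290:350,::-1],None,fx=10,fy=10,interpolation=cv2.INTER_CUBIC))
im2,_,T2=shot('scene','s16'); cv2.imwrite('pics/s16c.png',cv2.resize(im2[115:180,245:295,::-1],None,fx=9,fy=9,interpolation=cv2.INTER_CUBIC))
def proj(T,X):
    M=np.linalg.inv(T['cam_to_world']); c=M[:3,:3]@np.array(X)+M[:3,3]; c=np.array([[c[0],-c[1],-c[2]]])
    return cv2.projectPoints(c,np.zeros(3),np.zeros(3),T['camera_matrix'],T['D'])[0].ravel()
X=[600.4,-114.6]
for z in (18,168): print(z,proj(T,[*X,z]),(proj(T,[*X,z])-[290,145])*10,'scene',(proj(T2,[*X,z])-[245,115])*9)
```

```text
18 [301.64763888 179.10223951] [116.47638879 341.0223951 ] scene [172.70842856 476.93604188]
168 [307.78227745 168.9750847 ] [177.82277454 239.75084702] scene [180.64784117 118.30290263]
```

View pics/t16c.png

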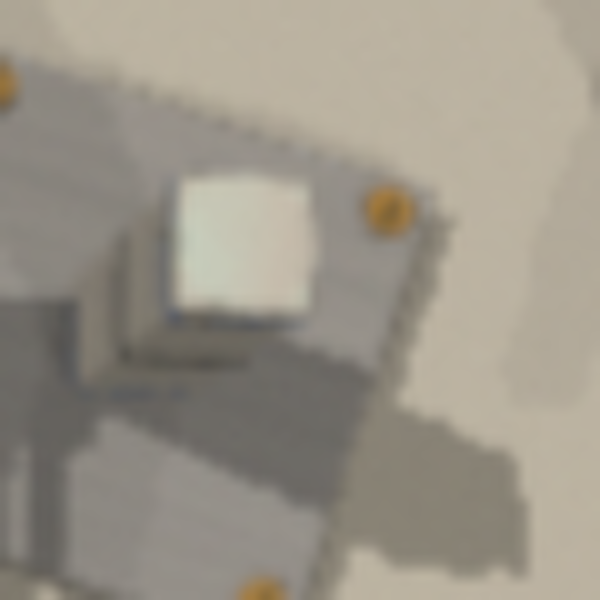

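View pics/s16c.png

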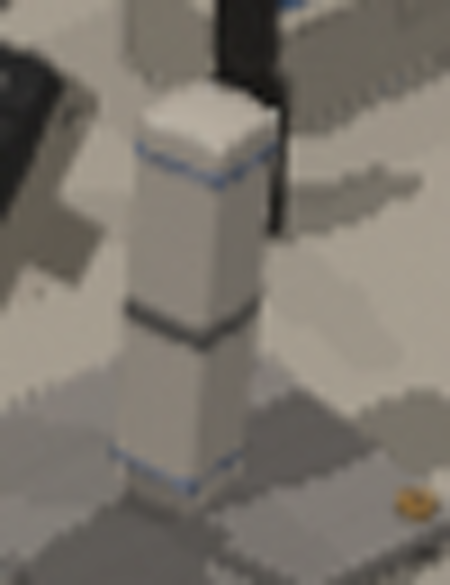

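View pics/s16.png

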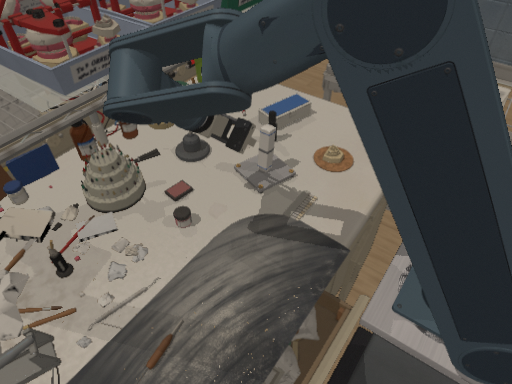

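Run:
```python
from plan import *
for i in range(10):
    t=arm.read_state()['clock']; im,d,T=shot('top','tt'); g=im.astype(int); m=(g.min(2)>158).astype(np.uint8); m[:155]=0;m[183:]=0;m[:,:303]=0;m[:,326:]=0
    c=max(cv2.findContours(m,0,2)[0],key=cv2.contourArea); r=cv2.boundingRect(c); M=cv2.moments(m,True); e=(M['m10']/M['m00'],M['m01']/M['m00'])
    print(t,r,onplane(T,[e],168).round(1))
```

```text
36.25 (308, 163, 13, 13) [[ 604.6 -131.9  168. ]]
36.3 (308, 163, 13, 13) [[ 604.7 -131.9  168. ]]
36.35 (308, 163, 13, 13) [[ 604.4 -131.8  168. ]]
36.4 (308, 163, 13, 13) [[ 604.4 -131.8  168. ]]
36.45 (308, 163, 13, 13) [[ 604.5 -131.9  168. ]]
36.5 (308, 163, 13, 13) [[ 604.7 -131.8  168. ]]
36.55 (308, 163, 13, 13) [[ 604.5 -131.9  168. ]]
36.6 (308, 163, 13, 13) [[ 604.4 -131.8  168. ]]
36.65 (308, 163, 13, 13) [[ 604.4 -131.7  168. ]]
36.7 (308, 163, 13, 13) [[ 604.5 -131.9  168. ]]
```

Run:
```python
from plan import *
_,_,T=load('t16');_,_,S=load('s16')
sc=lambda c:np.array(c)/9.+[245,115]-.45
Xt=onplane(T,[[244.5/10+290-.45,243/10+145-.45]],167)[0]
Xs=onplane(S,[sc((210,114))],167)[0]; Xb=onplane(S,[sc((177.5,453))],30)[0]; Xu=onplane(S,[sc((206.6,148))],156)[0]
print('top(topcam)',Xt.round(1),'top(scene)',Xs.round(1),'low band',Xb.round(1),'upper band',Xu.round(1))
d=Xu-Xb; print('scene lean deg',np.degrees(np.arctan2(np.hypot(d[0],d[1]),d[2])).round(1), d.round(1))
P=onplane(S,[(267,171)],18);
```

```text
top(topcam) [ 600.9 -129.7  167. ] top(scene) [ 597.2 -124.2  167. ] low band [ 600.9 -115.4   30. ] upper band [ 596.3 -121.3  156. ]
scene lean deg 3.4 [ -4.6  -5.9 126. ]
```

Run:
```python
from plan import *
a=load('scene0')[0];b=load('s16')[0]
for n,(x,y) in dict(jar=(182,216),shades=(301,206),spray=(272,127)).items():
    r=cv2.matchTemplate(b[y-20:y+20,x-20:x+20],a[y-13:y+13,x-13:x+13],cv2.TM_CCOEFF_NORMED); _,v,_,l=cv2.minMaxLoc(r); print(n,round(v,3),'shift',l[0]-7,l[1]-7)
print(arm.read_state()['clock']); print(arm.hand_in())
```

```text
jar 0.994 shift 0 0
shades 0.611 shift -2 2
spray 0.559 shift 1 -1
36.75
the job is handed in; nothing more can be done
None
```

The job is done and handed in at 36.75 s of the 72 s allowed.

- **Cast:** I gripped it by the base across its narrow way and lowered it softly. It stands upright near the centre of the cork mat, wholly on it in the pictures.
- **Bar, lifting and feeling:** I lifted it by the grey band and held it level for about a second. The wrist moment shifted by about −0.12 N·m against the empty gripper, where the ballast should give 0.127. That, and the change in joint 4 torque, put the ballast in the end that lay towards +y.
- **Bar, standing:** I set it back on the bench mat, took it again at the middle with the tool tilted 45°, and stood it heavy end down on the plate. I pressed with about 7 N, eased off, released it and backed away.
- **Last checks on the bar:** It stood still and alone in ten pictures over 0.5 s, with its foot near the middle of the plate. It does not rest quite straight: the scene view gives a lean of about 3.4°. The two cameras disagree by about 5 mm on where its top is, so the lean could be up to about 6°.
- **Bystanders:**
  - The jar matched its starting place exactly in the scene view.
  - The spray bottle matched exactly in the top view (0.99). Its scene match was poor (0.56, 1 px off), because the bar now stands in front of it.
  - The shade guide showed no shift in the top view but matched only moderately (0.69). Its scene match was weak (0.61, 2 px off), because the arm's shadow falls across it.
  - Nothing was moved on purpose near any of them, and no unexpected contact force showed in the readings.

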